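# Mark the floor tile in the model house with the spring stamp

### The arm

A 6-joint arm with a two-finger parallel gripper is mounted at the origin on the work surface. World frame = base frame: x ahead of the robot, y to its left, z up, the work surface at z = 0. Lengths are in m, angles in rad, forces in N, time in s.
With the tool pointing down it reaches from about 0.25 to 0.775 m from the base axis. Payload 4 kg.
Tool frame: the origin (TCP) lies between the finger pads; the fingertips stand 14 mm ahead of it and the grasp point (between the pads) lies 5 mm behind it; z points along the fingers, y is the direction in which the jaws open and shut (so a half turn about z gives the same grasp; the last joint's range is limited). The gripper opens to 94 mm and grips with 3 to 60 N. Pads are 16 mm wide; open, the fingers measure 119 mm over their backs; the gripper's body (75 mm by 177 mm) begins 78 mm behind the grasp point.
Start: joints at [1.163, 0.087, 1.371, -0, 1.684, -0.103], TCP at [0.165, 0.525, 0.22] pointing down, gripper open.
Joint ranges: [-3.1, 3.1], [-0.76, 2.03], [0.27, 2.55], [-1.08, 4.22], [0.17, 2.65], [-2.57, 2.57]. Speed limits (rad/s): [2.79, 2.79, 3.14, 3.14, 3.14, 3.14].

### API

Orientations are given as [roll, pitch, yaw] about the fixed x, y, z axes, in that order (R = Rz(yaw) Ry(pitch) Rx(roll)).
In Python, from bench import robot, cams, spotter gives the robot as it stands.
- The arm moves only by the shell command python3 -m inch 'ROWS'. ROWS is JSON, a list of rows, each an object of numbers: "grip": the opening, from 0 (shut) to 1 (fully open); "dx", "dy", "dz": the shift along the tool's x, y, z in units of 25 mm (1.0 is 25 mm); "rx", "ry", "rz": the turn, a rotation vector about the tool's x, y, z in units of 5 degrees (1.0 is 5 degrees). A call has 1 to 12 rows; each row shifts and turns the pose as measured when the row begins, along the tool's axes as they then stand; what a row does not reach is not made up. A row lasts 1/8 s, in which the tool goes at most 62.5 mm and 10.7 degrees, less where a joint would pass 70% of its speed; a pose out of reach is approached as far as the arm can. A call is refused whole if a number of a shift passes 1 or a number of a turn 1, either way. A call with a gripper value outside its range is refused whole. The fingers move at their own pace and stop on an object; the grip force is fixed at half the most. Time passes only in rows, so rows that do not move let the fingers close. It gives the time, the measured TCP pose, the force and the opening at its end, in the units of the state.
- robot.get_obs(): the state, without advancing time (a new reading comes with each control period).
- cams.snapshot(name): name is "side" or "top" or "wrist"; returns a dict with "frame" (400x640x3 uint8, red, green, blue), "intrinsics" (3x3 intrinsics, pixels), "eye" and "orientation" of the camera in the world. Camera axes: x right, y up, looking along -z (the intrinsics and any distortion apply to the point x, -y, -z); pixel columns grow to the right and rows downward; lengths in m; the calibration is good to about 2 mm. A picture is of the moment at which its call begins. There is no depth.
- robot.close_job(): hands the job in, once; it reports no verdict.
Trained networks look in a picture, given as the dict that the camera call returned (one of the last four; its "shot" number tells which), for a name from the list of things; names that differ only in an ending like _2 or _b are one class to them, and where a whole thing is asked for, a point or a joint stands for the part that bears it (a point fixed in the world has none). Each returns a list of dicts, best first, with "score" (0 to 1); they miss things now and then, are a little off and sometimes report something else, mostly with a low value. They report only what shows in the picture. A call takes as long as a camera call. They do not tell look-alikes from the thing itself.
- spotter.regions_of(picture, query): "pixels" (400x640 bool, what is visible of it) and "extent" ([left, top, right, bottom] in pixels, round what is visible of it).
- spotter.place_of(picture, query): "pixel" ([column, row] in pixels: a listed point, or the origin of a listed thing).
The state is a dict: "time": time; "joint_positions": joint angles; "qvel": joint speeds; "joint_torque": joint torques, N m; "tool_pos": TCP position; "ee_rot": TCP orientation; "wrist_force": force on the tool from outside, world axes, zero at the start; "wrist_torque": the same for the moment, N m; "width": finger opening in m.
Only numpy, scipy, OpenCV 4.12 (cv2) and the standard library are available. Lean on these libraries where they do the work, as an engineer would, in place of code of your own. Each camera call takes 0.05 s, during which the arm holds its last target.

### The job

The blue spring stamp with the red knob is lying on the table: first stand it upright, knob up, and let go of it; then take it again, stand it on the terracotta tile inside the roofless model house, centred and square to the tile, and press its knob fully home against the spring, holding it down for a full second. The plaster model is fragile, so stop pushing as soon as the knob is home, press the knob nowhere but over the tile, then leave the stamp standing upright, let go, in the open plywood tray. Leave all the other things on the table where they are.

Things in the scene. Friction and masses are not known exactly. Their poses are not given: they have to be found in the camera images.
- stamp: Spring hand stamp, 0.2-0.4 kg: square blue barrel 44x44x100 mm, black band at the marking face; from the other end a stem (22 mm visible) carries a red round knob, 40 mm diameter, 30 long (152 overall). Origin: centre of the flat marking face; x runs along the axis to the knob, y and z square to the flat sides. Starts lying on a flat side, knob roughly towards the robot, axis 22 mm up. Centre of mass about 61 mm from that face.
- knob (a point): Centre of the red knob, on the stamp's axis: 137 mm from the marking face when the spring is out, 15 mm below the knob's outer end; it moves with the knob.
- plunger (a joint): Travel of the knob and stem into the barrel: 0 = fully out, 0.014 m = home on the stop. The spring pushes back with about 4 N at the start of travel, rising to about 9 N at the stop; then it is rigid. The barrel is not moved by the knob until the stamp stands on something. The knob does not turn relative to the barrel.
- house: Fixed cream plaster model house without roof: 200 x 200 mm outside, 10 mm walls, 80 mm high on three sides (the -x side has a 60 mm door gap), 30 mm high on the +x side. Floor 6 mm thick. Origin: centre of its underside, on the table; z up.
- tile: Terracotta tile block, 70 x 70 mm, with a white square outline (about 48 mm), bedded in the house floor and rigid under the stamp. Its top stands 3 to 18 mm above the house floor (9 to 24 mm above the table), different each time and NOT measured: the origin is the point of the house floor under its centre, whatever its height. x, y along its edges, z up. Its place and heading in the house vary.
- tray: Fixed open plywood tray, 160 x 160 mm outside, 40 mm high, walls and floor 6 mm. Origin: centre of its underside, on the table. House and tray may change sides.
- cup: Bystander: clear plastic cup, diameter 80 mm, 100 mm high, origin under its centre.
- jar: Bystander: yellow paint jar with white cap, diameter 66 mm, 75 mm high, origin under its centre.
- bench: Bystander: toy-size wooden bench, 45 x 150 x 60 mm, long along its y, origin on the table under its centre.
- sander: Bystander: cork sanding block, 70 x 100 x 30 mm, origin under its centre.
- roof: Bystander: terracotta model roof piece, 90 x 70 x 13 mm, origin under its centre.
- brush: Bystander: paint brush, 170 mm long, lying along its x, under 30 mm high.
Not all that is in view belongs to the job. There is more than one size of the tray; the one meant has the size given above.

How it is judged:
By the outcome, as a careful person would: the job done as asked, in the order asked, and still so for the second after the job is handed in, with the robot touching nothing.
It also fails if it takes over 72 s, if anything falls off the work surface, if the arm or the gripper's body presses on something with over 40 N, if the wrist force passes 120 N, or if a joint passes its speed limit or range.

## Working session

There is one attempt and no reset: what is moved stays moved. The work goes in short steps, Python scripts to look and compute and a shell command to move; the robot and the scene stay as the last step left them, time stands still between calls to the robot, and variables do not carry over. Pictures are saved under pics/ and viewed, and the job is handed in when it is done.

```bash
ls; mkdir -p pics; cat > h.py <<'E'
import numpy as np, cv2
from bench import robot, cams, spotter
from scipy.spatial.transform import Rotation as R
def save(p,n,img=None):
    cv2.imwrite('pics/'+n+'.png',(p['frame'] if img is None else img)[:,:,::-1])
def ray(p,px):
    K=np.array(p['intrinsics']);o=np.array(p['orientation'])
    Rm=o if o.shape==(3,3) else R.from_euler('xyz',o).as_matrix()
    d=np.linalg.inv(K)@np.array([px[0],px[1],1.0]); d=np.array([d[0],-d[1],-d[2]])
    return np.array(p['eye']),Rm@d
def onz(p,px,z):
    e,d=ray(p,px); return e+d*(z-e[2])/d[2]
def proj(p,X):
    K=np.array(p['intrinsics']);o=np.array(p['orientation'])
    Rm=o if o.shape==(3,3) else R.from_euler('xyz',o).as_matrix()
    c=Rm.T@(np.array(X)-np.array(p['eye'])); q=K@np.array([c[0],-c[1],-c[2]]); return q[:2]/q[2]
E
python3 - <<'E'
from h import *
print(robot.get_obs())
for n in ['top','side','wrist']:
    p=cams.snapshot(n); save(p,n+'0'); print(n,{k:v for k,v in p.items() if k!='frame'})
E
```

```text
pics
{'time': 0.0, 'joint_positions': array([ 1.16290048e+00,  8.79576019e-02,  1.37223969e+00, -1.00421616e-05,
        1.68359526e+00, -1.03086247e-01]), 'qvel': array([ 0.00108774,  0.00134185, -0.00089793,  0.00021083,  0.0006419 ,
        0.00111417]), 'joint_torque': array([ 1.44243735e-03, -3.40201557e+01, -3.02417886e+01,  7.16631766e-02,
        3.33473738e-02, -1.84808591e-04]), 'tool_pos': array([0.16485635, 0.52417178, 0.21831011]), 'ee_rot': array([-3.13940340e+00, -2.16450259e-04,  2.83678170e+00]), 'wrist_force': array([-0.41610856, -0.09348481, -0.47948573]), 'wrist_torque': array([ 0.01768474,  0.05998943, -0.00406811]), 'width': 0.0940825173092585}
top {'intrinsics': array([[471.99762613,   0.        , 310.7571005 ],
       [  0.        , 471.99762613, 199.01058134],
       [  0.        ,   0.        ,   1.        ]]), 'eye': array([0.28400219, 0.02827337, 1.28631384]), 'orientation': array([ 0.17337515,  0.01090433, -1.59293799]), 'shot': 1}
side {'intrinsics': array([[501.752545  ,   0.        , 320.54340389],
       [  0.        , 501.752545  , 204.02098103],
       [  0.        ,   0.        ,   1.        ]]), 'eye': array([0.33545371, 1.22759691, 1.10047083]), 'orientation': array([ 0.84287028,  0.01870376, -3.01214263]), 'shot': 2}
wrist {'intrinsics': array([[286.90862343,   0.        , 321.07796891],
       [  0.        , 286.90862343, 201.41854964],
       [  0.        ,   0.        ,   1.        ]]), 'eye': array([0.09685721, 0.54607072, 0.38323941]), 'orientation': array([-0.2480206 ,  0.00143299,  1.26651125]), 'shot': 3}
```

View pics/top0.png

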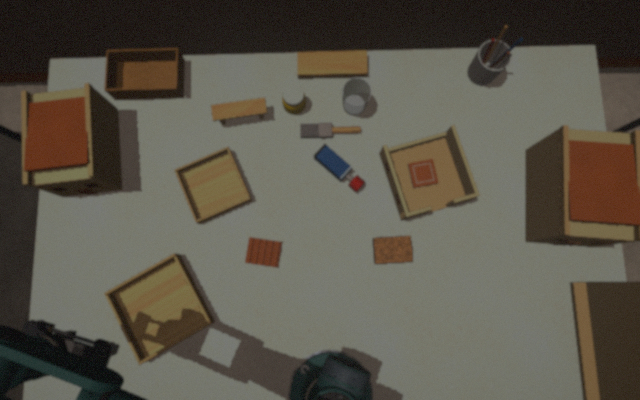

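View pics/side0.png

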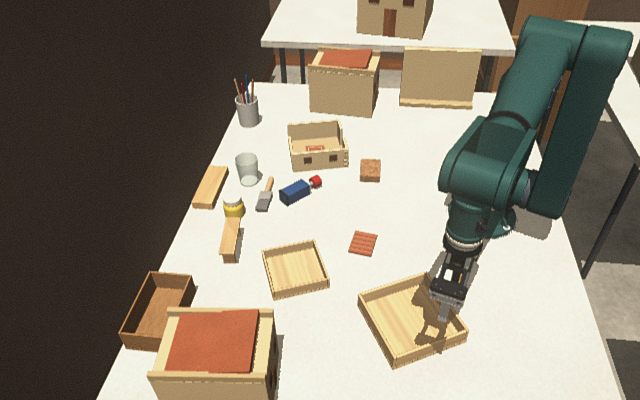

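View pics/wrist0.png

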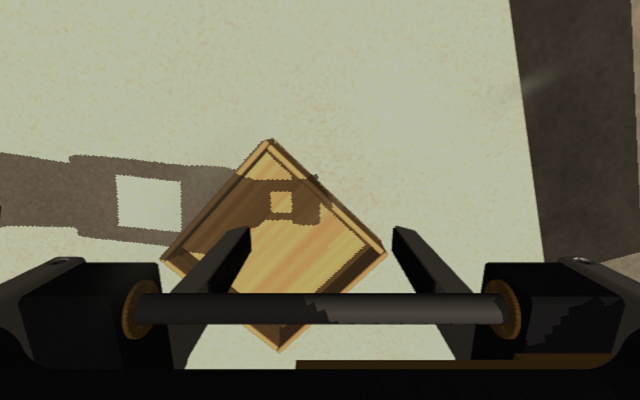

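The top view shows the stamp lying at about (340,168) with its knob at (356,184). The roofless house is at (430,172) with the tile at (424,174). There are two light trays, at (214,185) and (160,307), and a darker box at (145,72). I'll measure them next.

```bash
python3 - <<'E'
from h import *
p=cams.snapshot('top'); s=cams.snapshot('side')
for nm,pp in (('top',p),('side',s)):
  for q in ['stamp','knob','house','tile','tray','cup','jar','brush']:
    r=spotter.place_of(pp,q)
    for a in r[:3]:
        z=0.022 if q in('stamp','knob') else 0.006 if q=='tile' else 0
        print(nm,q,round(a['score'],2),np.round(a['pixel'],1),np.round(onz(pp,a['pixel'],z)[:2],4))
for q in ['stamp','house','tile','tray']:
  for a in spotter.regions_of(p,q)[:3]:
    m=a['pixels'].astype(np.uint8); print(q,round(a['score'],2),m.sum(),a['extent'])
    ys,xs=np.nonzero(m); rc=cv2.minAreaRect(np.c_[xs,ys].astype(np.float32)); b=cv2.boxPoints(rc)
    z={'stamp':.03,'house':.05,'tile':.02,'tray':.04}[q]
    w=np.array([onz(p,c,z)[:2] for c in b]); print(np.round(w,4).tolist(),np.linalg.norm(w[1]-w[0]).round(3),np.linalg.norm(w[2]-w[1]).round(3),w.mean(0).round(4))
f=p['frame'][90:230,270:490]; save(p,'topz',cv2.resize(f,None,fx=3.6,fy=3.6,interpolation=cv2.INTER_CUBIC))
f=s['frame'][110:220,220:380]; save(p,'sidez',cv2.resize(f,None,fx=5,fy=5,interpolation=cv2.INTER_CUBIC))
E
```

```text
top stamp 0.56 [321. 152.] [0.637  0.0059]
top knob 0.58 [356.6 183.8] [ 0.5449 -0.089 ]
top knob 0.27 [216.5 187.3] [0.5444 0.2944]
top house 0.9 [424.7 176.3] [ 0.5661 -0.2811]
top tile 0.67 [422.6 175.6] [ 0.5669 -0.274 ]
top tray 0.91 [213.8 183.2] [0.5608 0.3067]
top tray 0.91 [163.2 306. ] [0.2291 0.4376]
top cup 0.8 [353.8 104.7] [ 0.7808 -0.092 ]
top cup 0.49 [216.2 183.8] [0.5589 0.3   ]
top jar 0.67 [295.5 102.4] [0.7921 0.0749]
top jar 0.42 [353.7 106.5] [ 0.7753 -0.0915]
top brush 0.91 [331.7 128.1] [ 0.7125 -0.0267]
side stamp 0.66 [281.1 197.5] [0.6448 0.0121]
side knob 0.61 [316.6 178.4] [ 0.5422 -0.0995]
side house 0.56 [316.8 152.5] [ 0.5664 -0.2792]
side tile 0.61 [315.6 153.5] [ 0.5687 -0.2643]
side tray 0.7 [247.7 183.2] [ 0.7809 -0.0748]
side tray 0.65 [409.2 321.9] [0.2267 0.4372]
side tray 0.63 [295.5 273.4] [0.548  0.3088]
side cup 0.92 [248.  178.9] [ 0.7855 -0.0983]
side cup 0.28 [316.4 179.3] [ 0.5464 -0.1215]
side jar 0.98 [238.2 216. ] [0.7719 0.0919]
side brush 0.67 [269.  197.8] [ 0.6912 -0.0068]
side brush 0.35 [315.9 153.2] [ 0.5692 -0.2744]
stamp 0.6
[... 320 characters left out ...]
 482.4, 223.0]
[[0.6364, -0.1461], [0.6995, -0.3654], [0.4955, -0.4094], [0.4356, -0.1958]] 0.228 0.209 [ 0.5668 -0.2792]
tile 0.66 648 [408.5, 159.7, 435.3, 195.4]
[[0.5979, -0.2279], [0.613, -0.2984], [0.5414, -0.3099], [0.5266, -0.2401]] 0.072 0.072 [ 0.5697 -0.2691]
tile 0.58 616 [281.0, 83.1, 307.3, 115.1]
[[0.8374, 0.1117], [0.8355, 0.0434], [0.7491, 0.0452], [0.7508, 0.1127]] 0.068 0.086 [0.7932 0.0782]
tray 0.98 3714 [173.8, 145.8, 250.1, 223.4]
[[0.59, 0.4149], [0.6578, 0.2582], [0.5006, 0.1906], [0.4355, 0.3446]] 0.171 0.171 [0.546  0.3021]
tray 0.61 6995 [102.5, 253.4, 217.0, 364.4]
[[0.2684, 0.592], [0.3719, 0.3914], [0.1833, 0.2862], [0.0849, 0.4828]] 0.226 0.216 [0.2271 0.4381]
```

View pics/topz.png

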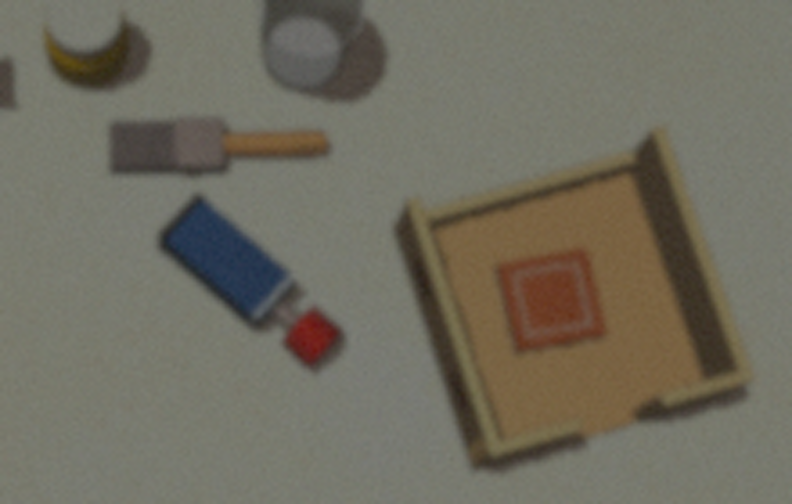

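View pics/sidez.png

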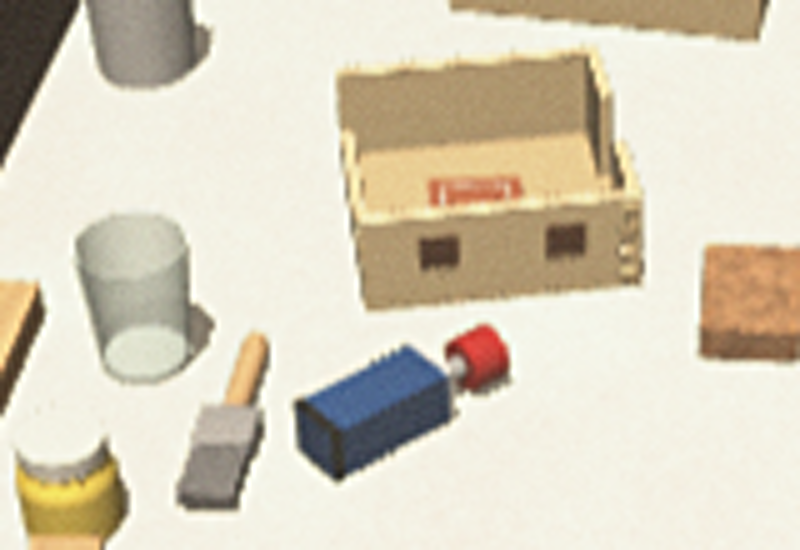

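```bash
cat >> h.py <<'E'
from scipy.linalg import fractional_matrix_power
import math
def T(Rm,p):
    M=np.eye(4); M[:3,:3]=Rm; M[:3,3]=p; return M
def cur():
    o=robot.get_obs(); return T(R.from_euler('xyz',o['ee_rot']).as_matrix(),o['tool_pos'])
def tool(h,tilt,G,back=0.0):
    """h: horizontal heading (rad) of tool x at tilt 0; tilt deg: +leans tool z toward h; G: grasp point. returns TCP T"""
    f=np.array([math.cos(h),math.sin(h),0]);u=np.array([0,0,1.]);t=math.radians(tilt)
    z=f*math.sin(t)-u*math.cos(t); x=f*math.cos(t)+u*math.sin(t); y=np.cross(z,x)
    return T(np.c_[x,y,z],np.array(G)+z*(0.005-back))
def rows(Tt,N=None,T0=None):
    T0=cur() if T0 is None else T0
    D=np.linalg.inv(T0)@Tt
    ang=math.degrees(np.linalg.norm(R.from_matrix(D[:3,:3]).as_rotvec())); L=np.linalg.norm(D[:3,3])
    for n in ([N] if N else range(1,80)):
        A=np.real(fractional_matrix_power(D,1/n)); d=A[:3,3]/.025; r=np.degrees(R.from_matrix(A[:3,:3]).as_rotvec())/5
        if N or max(abs(d).max(),abs(r).max())<=1: break
    print('n',n,'d',np.round(d,3),'r',np.round(r,3),'total mm',round(L*1000,1),'deg',round(ang,1))
def st():
    o=robot.get_obs(); M=cur(); print('t',round(o['time'],2),'tcp',np.round(o['tool_pos'],4),'z',np.round(M[:3,2],3),'x',np.round(M[:3,0],3),'F',np.round(o['wrist_force'],2),'w',round(o['width'],4),'j',np.round(o['joint_positions'],2))
E
python3 - <<'E'
from h import *
st(); rows(tool(.811,0,[.60,-.034,.20]),36)
E
```

```text
t 1.25 tcp [0.1651 0.5247 0.2195] z [ 0.  0. -1.] x [-0.954  0.3   -0.   ] F [ 0.1  -0.13 -0.47] w 0.0938 j [ 1.16  0.09  1.37 -0.    1.68 -0.1 ]
n 36 d [-0.872  0.349  0.027] r [ 0.    -0.     0.645] total mm 708.4 deg 116.1
```

```bash
python3 -m inch '[{"dx":-0.87,"dy":0.35,"dz":0.0,"rz":0.645},{"dx":-0.87,"dy":0.35,"dz":0.0,"rz":0.645},{"dx":-0.87,"dy":0.35,"dz":0.0,"rz":0.645},{"dx":-0.87,"dy":0.35,"dz":0.0,"rz":0.645},{"dx":-0.87,"dy":0.35,"dz":0.0,"rz":0.645},{"dx":-0.87,"dy":0.35,"dz":0.0,"rz":0.645},{"dx":-0.87,"dy":0.35,"dz":0.0,"rz":0.645},{"dx":-0.87,"dy":0.35,"dz":0.0,"rz":0.645},{"dx":-0.87,"dy":0.35,"dz":0.0,"rz":0.645},{"dx":-0.87,"dy":0.35,"dz":0.0,"rz":0.645},{"dx":-0.87,"dy":0.35,"dz":0.0,"rz":0.645},{"dx":-0.87,"dy":0.35,"dz":0.0,"rz":0.645}]'; python3 - <<'E'
from h import *
st(); rows(tool(.811,0,[.60,-.034,.20]),24)
E
```

```text
t 1.25 tcp [0.1651 0.5247 0.2195] z [ 0.  0. -1.] x [-0.954  0.3   -0.   ] F [ 0.1  -0.13 -0.47] w 0.0938 j [ 1.16  0.09  1.37 -0.    1.68 -0.1 ]
n 24 d [-1.315  0.504  0.041] r [ 0.    -0.     0.967] total mm 708.4 deg 116.1invalid input at $[0]: expected keys grip, dx, dy, dz, rx, ry, rz
```

```bash
python3 -m inch '[{"grip":1,"dx":-0.87,"dy":0.35,"dz":0,"rx":0,"ry":0,"rz":0.645},{"grip":1,"dx":-0.87,"dy":0.35,"dz":0,"rx":0,"ry":0,"rz":0.645},{"grip":1,"dx":-0.87,"dy":0.35,"dz":0,"rx":0,"ry":0,"rz":0.645},{"grip":1,"dx":-0.87,"dy":0.35,"dz":0,"rx":0,"ry":0,"rz":0.645},{"grip":1,"dx":-0.87,"dy":0.35,"dz":0,"rx":0,"ry":0,"rz":0.645},{"grip":1,"dx":-0.87,"dy":0.35,"dz":0,"rx":0,"ry":0,"rz":0.645},{"grip":1,"dx":-0.87,"dy":0.35,"dz":0,"rx":0,"ry":0,"rz":0.645},{"grip":1,"dx":-0.87,"dy":0.35,"dz":0,"rx":0,"ry":0,"rz":0.645},{"grip":1,"dx":-0.87,"dy":0.35,"dz":0,"rx":0,"ry":0,"rz":0.645},{"grip":1,"dx":-0.87,"dy":0.35,"dz":0,"rx":0,"ry":0,"rz":0.645},{"grip":1,"dx":-0.87,"dy":0.35,"dz":0,"rx":0,"ry":0,"rz":0.645},{"grip":1,"dx":-0.87,"dy":0.35,"dz":0,"rx":0,"ry":0,"rz":0.645}]'; python3 - <<'E'
from h import *
st(); rows(tool(.811,0,[.60,-.034,.20]),24)
E
```

```text
time: 2.75
tool_pos: [0.4601, 0.4469, 0.2165]
ee_rot: [3.141, 0.004, 2.101]
wrist_force: [-0.2, -0.3, 0.4]
width: 0.0941
t 2.75 tcp [0.4601 0.4469 0.2165] z [ 0.003 -0.003 -1.   ] x [-0.506  0.863 -0.004] F [-0.19 -0.29  0.41] w 0.0941 j [ 0.68  0.29  1.14 -0.    1.71  0.15]
n 24 d [-0.834  0.325  0.038] r [0.002 0.002 0.616] total mm 501.3 deg 73.9
```

```bash
python3 -m inch '[{"grip":1,"dx":-0.83,"dy":0.32,"dz":0.02,"rx":0,"ry":0,"rz":0.61},{"grip":1,"dx":-0.83,"dy":0.32,"dz":0.02,"rx":0,"ry":0,"rz":0.61},{"grip":1,"dx":-0.83,"dy":0.32,"dz":0.02,"rx":0,"ry":0,"rz":0.61},{"grip":1,"dx":-0.83,"dy":0.32,"dz":0.02,"rx":0,"ry":0,"rz":0.61},{"grip":1,"dx":-0.83,"dy":0.32,"dz":0.02,"rx":0,"ry":0,"rz":0.61},{"grip":1,"dx":-0.83,"dy":0.32,"dz":0.02,"rx":0,"ry":0,"rz":0.61},{"grip":1,"dx":-0.83,"dy":0.32,"dz":0.02,"rx":0,"ry":0,"rz":0.61},{"grip":1,"dx":-0.83,"dy":0.32,"dz":0.02,"rx":0,"ry":0,"rz":0.61},{"grip":1,"dx":-0.83,"dy":0.32,"dz":0.02,"rx":0,"ry":0,"rz":0.61},{"grip":1,"dx":-0.83,"dy":0.32,"dz":0.02,"rx":0,"ry":0,"rz":0.61},{"grip":1,"dx":-0.83,"dy":0.32,"dz":0.02,"rx":0,"ry":0,"rz":0.61},{"grip":1,"dx":-0.83,"dy":0.32,"dz":0.02,"rx":0,"ry":0,"rz":0.61}]'; python3 - <<'E'
from h import *
st(); rows(tool(.811,35,[.60,-.034,.15]))
E
```

```text
time: 4.25
tool_pos: [0.6271, 0.2011, 0.2055]
ee_rot: [3.139, 0.009, 1.394]
wrist_force: [-0.7, 0.1, 0.6]
width: 0.0941
t 4.25 tcp [0.6271 0.2011 0.2055] z [ 0.001 -0.01  -1.   ] x [ 0.176  0.984 -0.009] F [-0.72  0.13  0.56] w 0.0941 j [ 0.23  0.34  1.1  -0.01  1.7   0.4 ]
n 10 d [-0.947  0.294 -0.001] r [-0.198  0.689  0.649] total mm 241.9 deg 48.4
```

```bash
python3 -m inch '[{"grip":1,"dx":-0.95,"dy":0.29,"dz":0,"rx":-0.2,"ry":0.69,"rz":0.65},{"grip":1,"dx":-0.95,"dy":0.29,"dz":0,"rx":-0.2,"ry":0.69,"rz":0.65},{"grip":1,"dx":-0.95,"dy":0.29,"dz":0,"rx":-0.2,"ry":0.69,"rz":0.65},{"grip":1,"dx":-0.95,"dy":0.29,"dz":0,"rx":-0.2,"ry":0.69,"rz":0.65},{"grip":1,"dx":-0.95,"dy":0.29,"dz":0,"rx":-0.2,"ry":0.69,"rz":0.65},{"grip":1,"dx":-0.95,"dy":0.29,"dz":0,"rx":-0.2,"ry":0.69,"rz":0.65},{"grip":1,"dx":-0.95,"dy":0.29,"dz":0,"rx":-0.2,"ry":0.69,"rz":0.65},{"grip":1,"dx":-0.95,"dy":0.29,"dz":0,"rx":-0.2,"ry":0.69,"rz":0.65},{"grip":1,"dx":-0.95,"dy":0.29,"dz":0,"rx":-0.2,"ry":0.69,"rz":0.65},{"grip":1,"dx":-0.95,"dy":0.29,"dz":0,"rx":-0.2,"ry":0.69,"rz":0.65}]'; python3 - <<'E'
from h import *
st(); rows(tool(.811,35,[.60,-.034,.026]))
p=cams.snapshot('wrist'); save(p,'w1')
for q in ('stamp','knob'):
  for a in spotter.place_of(p,q)[:2]: print(q,a['score'],a['pixel'],onz(p,a['pixel'],.022))
E
```

```text
time: 5.5
tool_pos: [0.6047, -0.0602, 0.1416]
ee_rot: [3.14, -0.628, 0.753]
wrist_force: [0.2, 0.3, 0.4]
width: 0.094
t 5.5 tcp [ 0.6047 -0.0602  0.1416] z [ 0.43   0.4   -0.809] x [0.59  0.554 0.587] F [0.25 0.29 0.41] w 0.094 j [-0.51  0.05  1.7   0.63  1.25  0.14]
n 5 d [-0.441 -0.178  0.862] r [ 0.081 -0.039 -0.108] total mm 123.1 deg 3.5
stamp 0.79 [292.1, 202.7] [0.63848392 0.01563299 0.022     ]
knob 0.75 [299.4, 334.8] [ 0.5498776  -0.08349727  0.022     ]
```

View pics/w1.png

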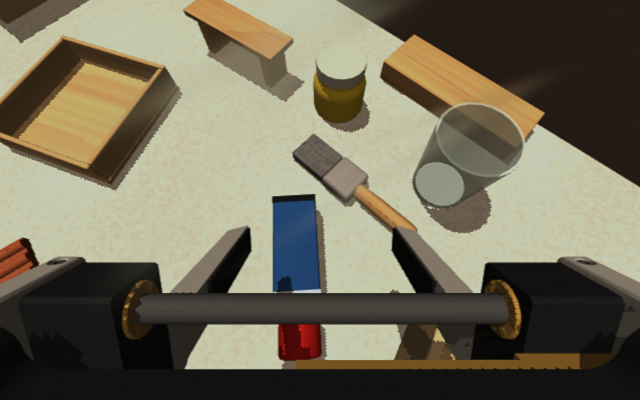

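The wrist view shows the stamp between the fingers: marking face at (292,200), knob at (300,340). The brush handle is clear of the right finger. I'll refine the pose and descend.

```bash
python3 - <<'E'
from h import *
rows(tool(.827,35,[.599,-.032,.026],back=.06))
rows(tool(.827,35,[.599,-.032,.026]),3,T0=tool(.827,35,[.599,-.032,.026],back=.06))
E
```

```text
n 3 d [-0.702 -0.284  0.631] r [ 0.157 -0.052 -0.235] total mm 73.9 deg 4.3
n 3 d [-0.   0.   0.8] r [-0.  0.  0.] total mm 60.0 deg 0.0
```

```bash
python3 -m inch '[{"grip":1,"dx":-0.7,"dy":-0.28,"dz":0.63,"rx":0.16,"ry":-0.05,"rz":-0.23},{"grip":1,"dx":-0.7,"dy":-0.28,"dz":0.63,"rx":0.16,"ry":-0.05,"rz":-0.23},{"grip":1,"dx":-0.7,"dy":-0.28,"dz":0.63,"rx":0.16,"ry":-0.05,"rz":-0.23}]'; python3 - <<'E'
from h import *
st(); rows(tool(.827,35,[.599,-.032,.026]))
E
```

```text
time: 6.02
tool_pos: [0.5831, -0.058, 0.0762]
ee_rot: [3.129, -0.613, 0.836]
wrist_force: [-0.6, 0.0, 0.2]
width: 0.0938
t 6.03 tcp [ 0.5831 -0.058   0.0762] z [ 0.396  0.418 -0.818] x [0.548 0.607 0.576] F [-0.59  0.01  0.17] w 0.0938 j [-0.53  0.1   1.78  0.65  1.19 -0.02]
n 3 d [-0.059 -0.083  0.843] r [ 0.03  -0.01   0.028] total mm 63.7 deg 0.6
```

```bash
python3 -m inch '[{"grip":1,"dx":-0.06,"dy":-0.08,"dz":0.8,"rx":0.03,"ry":0,"rz":0.03},{"grip":1,"dx":-0.06,"dy":-0.08,"dz":0.8,"rx":0.03,"ry":0,"rz":0.03},{"grip":1,"dx":-0.06,"dy":-0.08,"dz":0.8,"rx":0.03,"ry":0,"rz":0.03},{"grip":1,"dx":0,"dy":0,"dz":0,"rx":0,"ry":0,"rz":0}]'; python3 - <<'E'
from h import *
st(); rows(tool(.827,35,[.599,-.032,.026]),1)
p=cams.snapshot('wrist'); save(p,'w2')
E
```

```text
time: 6.52
tool_pos: [0.6048, -0.0309, 0.026]
ee_rot: [3.137, -0.613, 0.832]
wrist_force: [-0.7, -0.4, -0.2]
width: 0.0936
t 6.53 tcp [ 0.6048 -0.0309  0.026 ] z [ 0.391  0.422 -0.818] x [0.55  0.605 0.575] F [-0.73 -0.42 -0.24] w 0.0936 j [-0.46  0.19  1.8   0.68  1.08 -0.03]
n 1 d [-0.156 -0.144  0.092] r [ 0.021 -0.025  0.051] total mm 5.8 deg 0.3
```

View pics/w2.png

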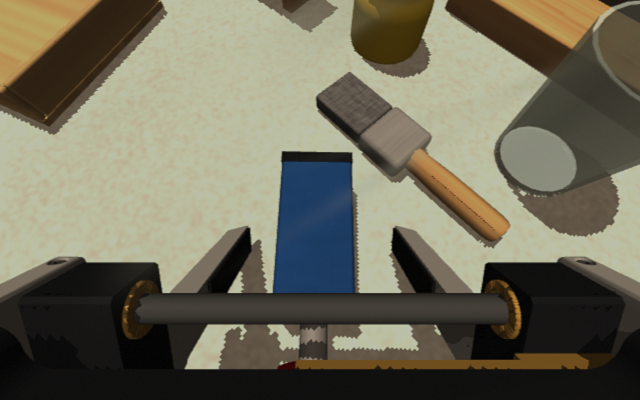

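The barrel sits between the pads, columns 275–353, and is nearly centred. Closing now.

```bash
python3 -m inch '[{"grip":1,"dx":-0.15,"dy":-0.14,"dz":0.05,"rx":0,"ry":0,"rz":0.05},{"grip":0,"dx":0,"dy":0,"dz":0,"rx":0,"ry":0,"rz":0},{"grip":0,"dx":0,"dy":0,"dz":0,"rx":0,"ry":0,"rz":0},{"grip":0,"dx":0,"dy":0,"dz":0,"rx":0,"ry":0,"rz":0},{"grip":0,"dx":0,"dy":0,"dz":0,"rx":0,"ry":0,"rz":0},{"grip":0,"dx":0,"dy":0,"dz":0,"rx":0,"ry":0,"rz":0},{"grip":0,"dx":0,"dy":0,"dz":0,"rx":0,"ry":0,"rz":0}]'; python3 - <<'E'
from h import *
st()
E
```

```text
time: 7.45
tool_pos: [0.6026, -0.0321, 0.0276]
ee_rot: [3.132, -0.616, 0.831]
wrist_force: [-0.8, 0.0, 1.3]
width: 0.0441
t 7.45 tcp [ 0.6026 -0.0321  0.0276] z [ 0.396  0.42  -0.816] x [0.551 0.603 0.578] F [-0.77  0.03  1.32] w 0.0441 j [-0.47  0.18  1.81  0.68  1.07 -0.03]
```

```bash
python3 - <<'E'
from h import *
a=tool(.827,35,[.56,-.032,.13]); rows(a)
b=tool(.827,-55,[.49,-.03,.13]); rows(b,T0=a)
E
```

```text
n 4 d [ 0.355 -0.309 -0.954] r [ 0.021 -0.014  0.008] total mm 106.4 deg 0.5
n 18 d [-0.13  -0.117  0.014] r [ 0. -1.  0.] total mm 74.8 deg 90.0
```

```bash
python3 -m inch '[{"grip":0,"dx":0.45,"dy":-0.2,"dz":-0.95,"rx":0.02,"ry":0,"rz":0},{"grip":0,"dx":0.35,"dy":-0.3,"dz":-0.95,"rx":0.02,"ry":0,"rz":0},{"grip":0,"dx":0.35,"dy":-0.3,"dz":-0.95,"rx":0.02,"ry":0,"rz":0},{"grip":0,"dx":0.35,"dy":-0.3,"dz":-0.95,"rx":0.02,"ry":0,"rz":0},{"grip":0,"dx":-0.13,"dy":-0.12,"dz":0,"rx":0,"ry":-1,"rz":0},{"grip":0,"dx":-0.13,"dy":-0.12,"dz":0,"rx":0,"ry":-1,"rz":0},{"grip":0,"dx":-0.13,"dy":-0.12,"dz":0,"rx":0,"ry":-1,"rz":0},{"grip":0,"dx":-0.13,"dy":-0.12,"dz":0,"rx":0,"ry":-1,"rz":0}]'; python3 - <<'E'
from h import *
st(); rows(tool(.827,-55,[.49,-.03,.13]))
E
```

```text
time: 8.45
tool_pos: [0.5404, -0.0336, 0.1123]
ee_rot: [-3.131, -0.24, 0.823]
wrist_force: [-0.6, 0.4, -3.4]
width: 0.0441
t 8.45 tcp [ 0.5404 -0.0336  0.1123] z [ 0.154  0.182 -0.971] x [0.661 0.712 0.238] F [-0.64  0.4  -3.38] w 0.0441 j [-0.31  0.02  1.67  0.23  1.36  0.4 ]
n 14 d [-0.117 -0.113 -0.008] r [-0.009 -0.983  0.002] total mm 55.2 deg 68.8
```

```bash
python3 -m inch '[{"grip":0,"dx":-0.12,"dy":-0.12,"dz":-0.02,"rx":0,"ry":-1,"rz":0},{"grip":0,"dx":-0.12,"dy":-0.12,"dz":0,"rx":0,"ry":-1,"rz":0},{"grip":0,"dx":-0.12,"dy":-0.12,"dz":0,"rx":0,"ry":-1,"rz":0},{"grip":0,"dx":-0.12,"dy":-0.12,"dz":0,"rx":0,"ry":-1,"rz":0},{"grip":0,"dx":-0.12,"dy":-0.12,"dz":0,"rx":0,"ry":-1,"rz":0},{"grip":0,"dx":-0.12,"dy":-0.12,"dz":0,"rx":0,"ry":-1,"rz":0},{"grip":0,"dx":-0.12,"dy":-0.12,"dz":0,"rx":0,"ry":-1,"rz":0},{"grip":0,"dx":-0.12,"dy":-0.12,"dz":0,"rx":0,"ry":-1,"rz":0},{"grip":0,"dx":-0.12,"dy":-0.12,"dz":0,"rx":0,"ry":-1,"rz":0},{"grip":0,"dx":-0.12,"dy":-0.12,"dz":0,"rx":0,"ry":-1,"rz":0}]'; python3 - <<'E'
from h import *
st(); rows(tool(.827,-55,[.49,-.03,.13]))
p=cams.snapshot('side'); save(p,'s2',cv2.resize(p['frame'][20:320,150:640],None,fx=1.5,fy=1.5))
E
```

```text
time: 9.7
tool_pos: [0.4962, -0.0318, 0.1078]
ee_rot: [-3.117, 0.66, 0.842]
wrist_force: [-0.2, -1.0, -3.2]
width: 0.0438
t 9.7 tcp [ 0.4962 -0.0318  0.1078] z [-0.426 -0.441 -0.79 ] x [ 0.526  0.589 -0.613] F [-0.24 -0.97 -3.17] w 0.0438 j [ 0.09  0.4   1.36 -0.43  1.89  0.8 ]
n 4 d [-0.185 -0.06  -0.09 ] r [-0.038 -0.86   0.04 ] total mm 21.4 deg 17.2
```

View pics/s2.png

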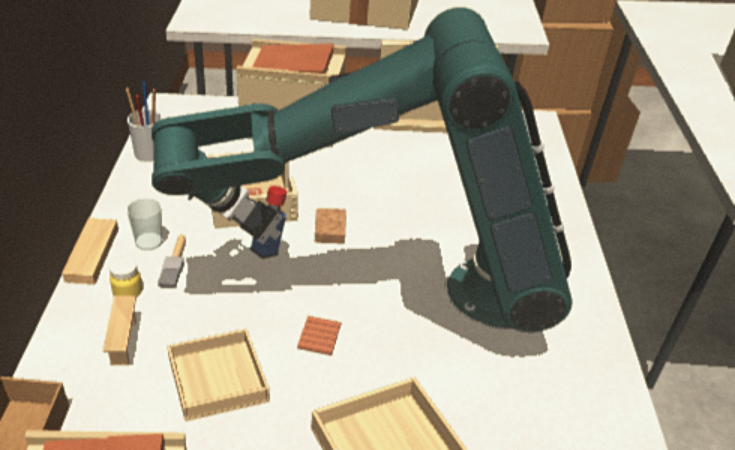

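The stamp hangs nearly upright, knob up at (275,195) in the crop. Rotating the remaining 17°.

```bash
python3 -m inch '[{"grip":0,"dx":-0.18,"dy":-0.06,"dz":-0.09,"rx":-0.04,"ry":-0.86,"rz":0.04},{"grip":0,"dx":-0.18,"dy":-0.06,"dz":-0.09,"rx":-0.04,"ry":-0.86,"rz":0.04},{"grip":0,"dx":-0.18,"dy":-0.06,"dz":-0.09,"rx":-0.04,"ry":-0.86,"rz":0.04},{"grip":0,"dx":-0.18,"dy":-0.06,"dz":-0.09,"rx":-0.04,"ry":-0.86,"rz":0.04},{"grip":0,"dx":0,"dy":0,"dz":0,"rx":0,"ry":0,"rz":0}]'; python3 - <<'E'
from h import *
st(); rows(tool(.827,-54.8,[.48,-.03,.085]))
M=cur(); print(M[:3,:3].T[2], 'axis est', -(M[:3,:3]@R.from_euler('y',35.3-90,degrees=True).as_matrix().T)[:,2], M[2,1])
p=cams.snapshot('side'); save(p,'s3',cv2.resize(p['frame'][100:230,230:390],None,fx=4,fy=4))
E
```

```text
time: 10.38
tool_pos: [0.4882, -0.0308, 0.1188]
ee_rot: [-3.127, 0.961, 0.845]
wrist_force: [0.9, 1.3, -3.0]
width: 0.0437
t 10.38 tcp [ 0.4882 -0.0308  0.1188] z [-0.555 -0.604 -0.572] x [ 0.38   0.428 -0.82 ] F [ 0.88  1.26 -3.01] w 0.0437 j [ 0.17  0.55  1.27 -0.61  2.08  0.82]
n 2 d [ 0.498 -0.127  0.569] r [0.003 0.028 0.06 ] total mm 38.4 deg 0.7
[-0.55477251 -0.60380976 -0.57239955] axis est [ 1.05939233e-02 -6.40765238e-04  9.99943678e-01] -0.008273351556615072
```

View pics/s3.png

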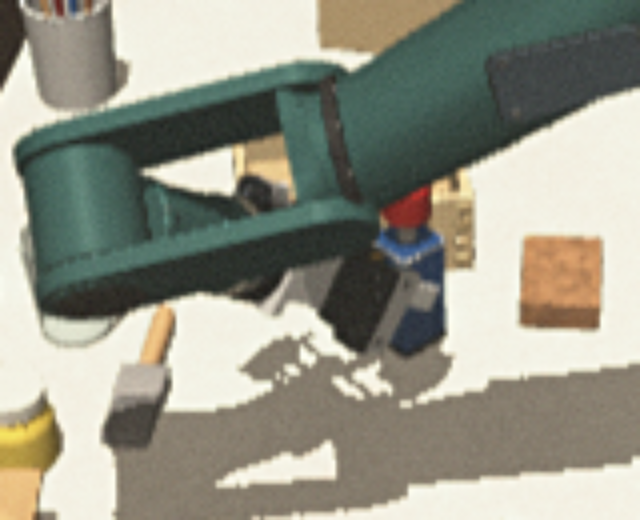

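```bash
python3 -m inch '[{"grip":0,"dx":0.5,"dy":0,"dz":0.34,"rx":0,"ry":0.03,"rz":0.05},{"grip":0,"dx":0.5,"dy":0,"dz":0.34,"rx":0,"ry":0.03,"rz":0.05},{"grip":0,"dx":0.33,"dy":0,"dz":0.23,"rx":0,"ry":0,"rz":0},{"grip":0,"dx":0.16,"dy":0,"dz":0.11,"rx":0,"ry":0,"rz":0},{"grip":0,"dx":0,"dy":0,"dz":0,"rx":0,"ry":0,"rz":0}]'; python3 - <<'E'
from h import *
st()
M=cur(); print('axis est', -(M[:3,:3]@R.from_euler('y',35.3-90,degrees=True).as_matrix().T)[:,2], M[2,1], 'gz',M[2,3]-.005*M[2,2])
p=cams.snapshot('side'); save(p,'s4',cv2.resize(p['frame'][100:230,230:390],None,fx=4,fy=4))
E
```

```text
time: 11.05
tool_pos: [0.4886, -0.0312, 0.0708]
ee_rot: [3.141, 0.95, 0.826]
wrist_force: [-0.0, 0.3, -2.6]
width: 0.0435
t 11.05 tcp [ 0.4886 -0.0312  0.0708] z [-0.551 -0.598 -0.582] x [ 0.394  0.428 -0.813] F [-0.04  0.32 -2.6 ] w 0.0435 j [ 0.17  0.6   1.3  -0.58  2.    0.88]
axis est [-0.00339805 -0.00338671  0.99998849] 0.00020438765357533306 gz 0.07367343736346421
```

View pics/s4.png

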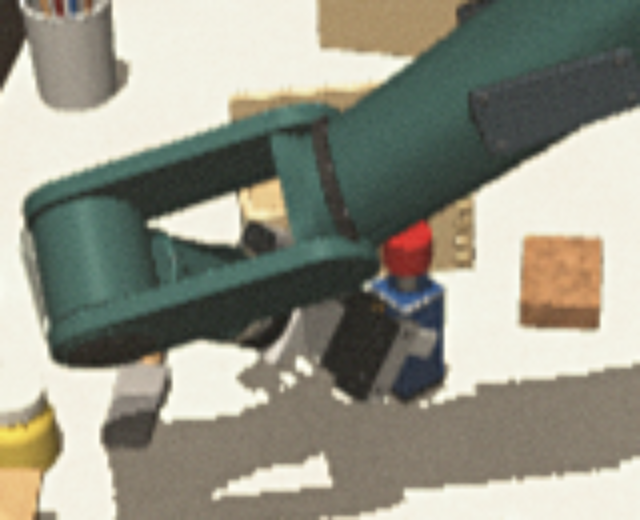

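```bash
python3 -m inch '[{"grip":0,"dx":0.13,"dy":0,"dz":0.09,"rx":0,"ry":0,"rz":0},{"grip":0,"dx":0.1,"dy":0,"dz":0.07,"rx":0,"ry":0,"rz":0},{"grip":0,"dx":0,"dy":0,"dz":0,"rx":0,"ry":0,"rz":0}]'; python3 -m inch '[{"grip":0,"dx":0.06,"dy":0,"dz":0.045,"rx":0,"ry":0,"rz":0},{"grip":0,"dx":0.06,"dy":0,"dz":0.045,"rx":0,"ry":0,"rz":0},{"grip":0,"dx":0,"dy":0,"dz":0,"rx":0,"ry":0,"rz":0}]'
```

```text
time: 11.48
tool_pos: [0.4895, -0.031, 0.0644]
ee_rot: [3.138, 0.948, 0.824]
wrist_force: [0.8, -0.6, -2.9]
width: 0.0437
time: 11.85
tool_pos: [0.4895, -0.031, 0.0606]
ee_rot: [3.138, 0.948, 0.823]
wrist_force: [-0.1, -0.2, -2.8]
width: 0.0436
```

```bash
python3 -m inch '[{"grip":0,"dx":0.06,"dy":0,"dz":0.045,"rx":0,"ry":0,"rz":0},{"grip":0,"dx":0,"dy":0,"dz":0,"rx":0,"ry":0,"rz":0}]'; python3 -m inch '[{"grip":0,"dx":0.06,"dy":0,"dz":0.045,"rx":0,"ry":0,"rz":0},{"grip":0,"dx":0,"dy":0,"dz":0,"rx":0,"ry":0,"rz":0}]'
```

```text
time: 12.1
tool_pos: [0.4898, -0.0309, 0.0603]
ee_rot: [3.135, 0.948, 0.821]
wrist_force: [-0.0, 0.5, -2.6]
width: 0.0438
time: 12.35
tool_pos: [0.4898, -0.0308, 0.0603]
ee_rot: [3.133, 0.949, 0.818]
wrist_force: [0.0, -0.1, -1.9]
width: 0.0441
```

```bash
python3 -m inch '[{"grip":0,"dx":0.12,"dy":0,"dz":0.085,"rx":0.05,"ry":0,"rz":0.05},{"grip":0,"dx":0.0,"dy":0,"dz":0,"rx":0,"ry":0,"rz":0}]'; python3 - <<'E'
from h import *
st()
p=cams.snapshot('side'); save(p,'s5',cv2.resize(p['frame'][130:230,280:380],None,fx=6,fy=6,interpolation=cv2.INTER_CUBIC))
p=cams.snapshot('wrist'); save(p,'w5')
E
```

```text
time: 12.6
tool_pos: [0.4899, -0.0309, 0.0603]
ee_rot: [3.126, 0.952, 0.804]
wrist_force: [-1.3, 0.4, -2.0]
width: 0.0439
t 12.6 tcp [ 0.4899 -0.0309  0.0603] z [-0.554 -0.598 -0.58 ] x [ 0.402  0.418 -0.815] F [-1.3   0.39 -1.95] w 0.0439 j [ 0.17  0.61  1.3  -0.58  1.99  0.9 ]
```

View pics/s5.png

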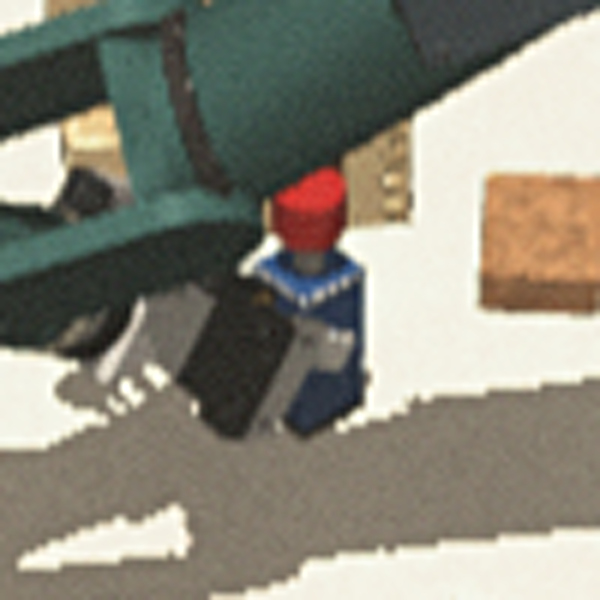

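View pics/w5.png

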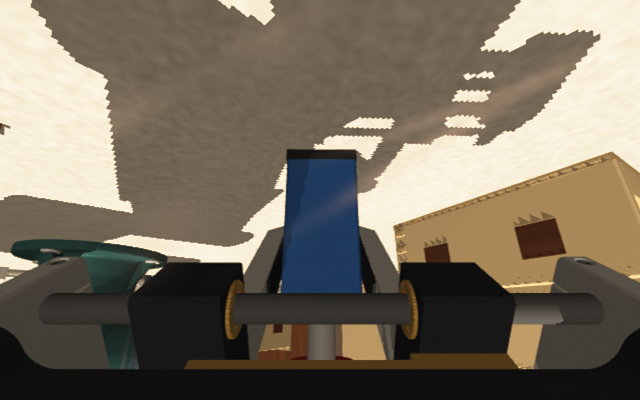

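```bash
python3 -m inch '[{"grip":0,"dx":0.1,"dy":0,"dz":0.07,"rx":0.0,"ry":0,"rz":0.0}]'; python3 - <<'E'
from h import *
st();M=cur(); print('axis est', -(M[:3,:3]@R.from_euler('y',35.3-90,degrees=True).as_matrix().T)[:,2], M[2,1], 'gz',M[2,3]-.005*M[2,2])
E
```

```text
time: 12.82
tool_pos: [0.4901, -0.0308, 0.0601]
ee_rot: [3.122, 0.954, 0.8]
wrist_force: [2.0, 4.8, 16.2]
width: 0.0441
t 12.82 tcp [ 0.4901 -0.0308  0.0601] z [-0.554 -0.599 -0.578] x [ 0.403  0.415 -0.816] F [ 2.02  4.85 16.2 ] w 0.0441 j [ 0.17  0.62  1.3  -0.58  1.99  0.9 ]
axis est [-0.00825977  0.00758294  0.99993714] 0.011211899128280967 gz 0.06299876200377513
```

It is in contact: 16 N under a 3 mm push, so the stamp is on the table. Relaxing, opening and backing out.

```bash
python3 -m inch '[{"grip":0,"dx":0,"dy":0,"dz":0,"rx":0,"ry":0,"rz":0},{"grip":1,"dx":0,"dy":0,"dz":0,"rx":0,"ry":0,"rz":0},{"grip":1,"dx":0,"dy":0,"dz":0,"rx":0,"ry":0,"rz":0},{"grip":1,"dx":0,"dy":0,"dz":0,"rx":0,"ry":0,"rz":0},{"grip":1,"dx":0,"dy":0,"dz":0,"rx":0,"ry":0,"rz":0},{"grip":1,"dx":0,"dy":0,"dz":-0.3,"rx":0,"ry":0,"rz":0},{"grip":1,"dx":0,"dy":0,"dz":-0.8,"rx":0,"ry":0,"rz":0},{"grip":1,"dx":0,"dy":0,"dz":-0.8,"rx":0,"ry":0,"rz":0},{"grip":1,"dx":0,"dy":0,"dz":-0.8,"rx":0,"ry":0,"rz":0},{"grip":1,"dx":0,"dy":0,"dz":-0.8,"rx":0,"ry":0,"rz":0}]'; python3 - <<'E'
from h import *
st()
p=cams.snapshot('side'); save(p,'s6',cv2.resize(p['frame'][100:230,230:390],None,fx=4,fy=4))
p=cams.snapshot('wrist'); save(p,'w6')
for q in ['stamp','knob']:
    for a in spotter.place_of(p,q)[:1]: print(q,a['score'],a['pixel'],onz(p,a['pixel'],0 if q=='stamp' else .137))
E
```

```text
time: 14.08
tool_pos: [0.5395, 0.0227, 0.1106]
ee_rot: [3.125, 0.957, 0.802]
wrist_force: [-0.6, 0.0, -0.8]
width: 0.0943
t 14.07 tcp [0.5395 0.0227 0.1106] z [-0.556 -0.599 -0.576] x [ 0.4    0.414 -0.817] F [-0.63  0.04 -0.77] w 0.0943 j [ 0.22  0.69  1.07 -0.59  2.16  0.86]
stamp 0.97 [322.7, 151.5] [ 0.49355342 -0.03043286  0.        ]
knob 0.86 [322.2, 293.8] [ 0.51769928 -0.00128238  0.137     ]
```

View pics/s6.png

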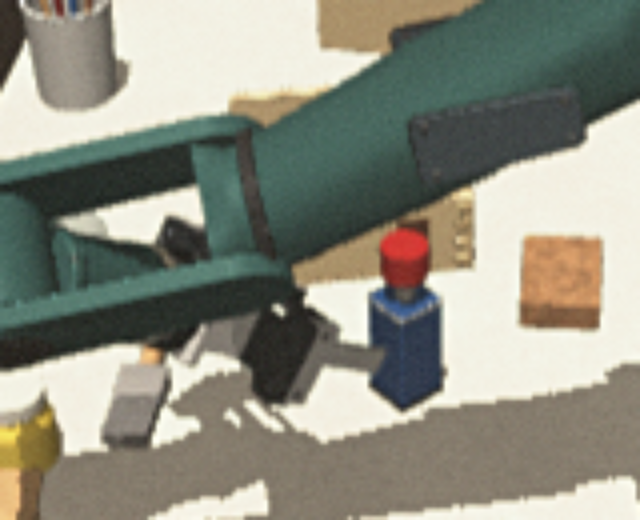

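View pics/w6.png

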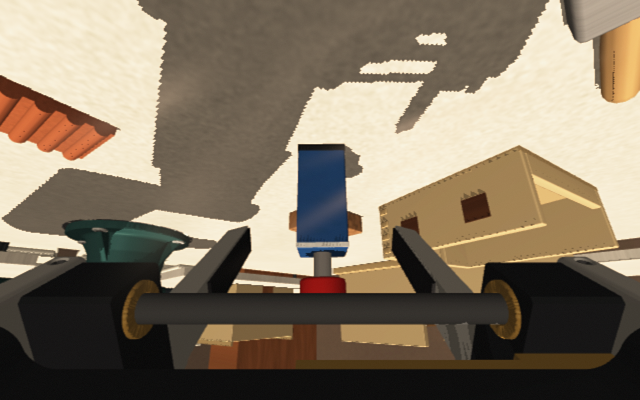

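The stamp stands upright and is released: barrel at (405,345), knob at (405,255) in the side crop. Next I go up and bring the tool vertical above it.

```bash
python3 - <<'E'
from h import *
c=cur(); a=c.copy(); a[2,3]+=.12; rows(a); rows(tool(.80,0,[.486,-.035,.26]),T0=a)
E
```

```text
n 4 d [-0.981  0.011 -0.691] r [ 0.  0. -0.] total mm 120.0 deg 0.0
n 11 d [-0.303  0.005  0.064] r [0.017 0.997 0.011] total mm 81.9 deg 54.8
```

```bash
python3 -m inch '[{"grip":1,"dx":-0.98,"dy":0,"dz":-0.69,"rx":0,"ry":0,"rz":0},{"grip":1,"dx":-0.98,"dy":0,"dz":-0.69,"rx":0,"ry":0,"rz":0},{"grip":1,"dx":-0.98,"dy":0,"dz":-0.69,"rx":0,"ry":0,"rz":0},{"grip":1,"dx":-0.98,"dy":0,"dz":-0.69,"rx":0,"ry":0,"rz":0},{"grip":1,"dx":-0.3,"dy":0,"dz":0.06,"rx":0.02,"ry":1,"rz":0.01},{"grip":1,"dx":-0.3,"dy":0,"dz":0.06,"rx":0.02,"ry":1,"rz":0.01},{"grip":1,"dx":-0.3,"dy":0,"dz":0.06,"rx":0.02,"ry":1,"rz":0.01},{"grip":1,"dx":-0.3,"dy":0,"dz":0.06,"rx":0.02,"ry":1,"rz":0.01},{"grip":1,"dx":-0.3,"dy":0,"dz":0.06,"rx":0.02,"ry":1,"rz":0.01},{"grip":1,"dx":-0.3,"dy":0,"dz":0.06,"rx":0.02,"ry":1,"rz":0.01},{"grip":1,"dx":-0.3,"dy":0,"dz":0.06,"rx":0.02,"ry":1,"rz":0.01},{"grip":1,"dx":-0.3,"dy":0,"dz":0.06,"rx":0.02,"ry":1,"rz":0.01}]'; python3 - <<'E'
from h import *
st();rows(tool(.80,0,[.486,-.035,.24]))
E
```

```text
time: 15.78
tool_pos: [0.4922, -0.0217, 0.2495]
ee_rot: [-3.128, 0.259, 0.8]
wrist_force: [-0.1, -1.2, -0.6]
width: 0.0942
t 15.78 tcp [ 0.4922 -0.0217  0.2495] z [-0.188 -0.174 -0.967] x [ 0.674  0.693 -0.256] F [-0.06 -1.16 -0.59] w 0.0942 j [-0.04  0.1   1.32 -0.19  1.9   0.69]
n 3 d [-0.149  0.066  0.222] r [-0.05   0.988 -0.008] total mm 20.6 deg 14.8
```

```bash
python3 -m inch '[{"grip":1,"dx":-0.15,"dy":0.07,"dz":0.1,"rx":-0.05,"ry":0.99,"rz":0},{"grip":1,"dx":-0.15,"dy":0.07,"dz":0.1,"rx":-0.05,"ry":0.99,"rz":0},{"grip":1,"dx":-0.15,"dy":0.07,"dz":0.1,"rx":-0.05,"ry":0.99,"rz":0},{"grip":1,"dx":0,"dy":0,"dz":0,"rx":0,"ry":0,"rz":0}]'; python3 - <<'E'
from h import *
st();rows(tool(.80,0,[.486,-.035,.20]))
p=cams.snapshot('wrist'); save(p,'w7'); t=cams.snapshot('top')
for q,z in (('stamp',0),('knob',.137),('tile',.006),('house',0)):
  for pp in (p,t):
    for a in spotter.place_of(pp,q)[:1]: print(q,a['score'],a['pixel'],onz(pp,a['pixel'],z))
save(t,'t7',cv2.resize(t['frame'][90:230,270:490],None,fx=3.6,fy=3.6,interpolation=cv2.INTER_CUBIC))
E
```

```text
time: 16.27
tool_pos: [0.4826, -0.0368, 0.2416]
ee_rot: [-3.14, -0.006, 0.791]
wrist_force: [-0.1, 0.5, -1.3]
width: 0.094
t 16.27 tcp [ 0.4826 -0.0368  0.2416] z [ 0.003  0.005 -1.   ] x [0.703 0.711 0.006] F [-0.11  0.45 -1.28] w 0.094 j [-0.2  -0.07  1.48  0.01  1.72  0.58]
n 2 d [0.068 0.024 0.933] r [-0.009 -0.032 -0.049] total mm 46.8 deg 0.6
stamp 0.68 [324.5, 179.8] [ 0.48652996 -0.03858283  0.        ]
stamp 0.55 [336.6, 206.4] [ 0.4871509  -0.03348281  0.        ]
knob 0.71 [322.1, 199.2] [ 0.48688418 -0.03305094  0.137     ]
tile 0.66 [475.7, 249.6] [ 0.57450538 -0.27261275  0.006     ]
tile 0.75 [422.0, 172.3] [ 0.57628427 -0.27294382  0.006     ]
house 0.71 [421.2, 174.8] [ 0.57057931 -0.27168662  0.        ]
```

View pics/w7.png

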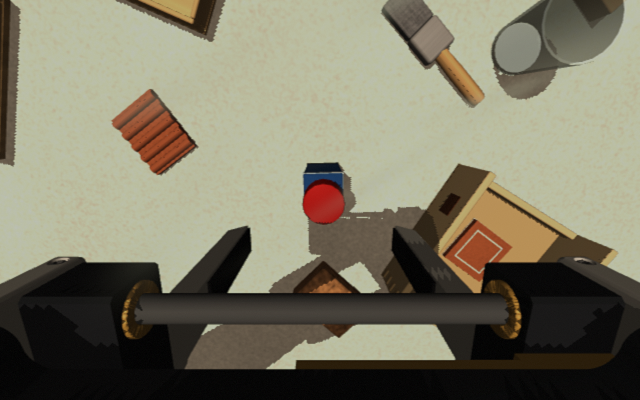

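View pics/t7.png

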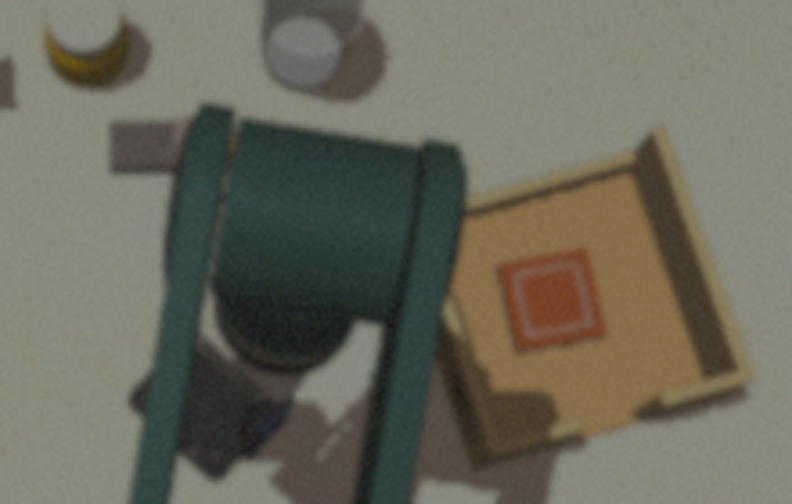

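The stamp is centred under the jaws, knob at (323,202), and square to them. Descending to grip the upper barrel.

```bash
python3 -m inch '[{"grip":1,"dx":0.1,"dy":0,"dz":0.95,"rx":-0.01,"ry":-0.06,"rz":-0.05},{"grip":1,"dx":0.1,"dy":0,"dz":0.95,"rx":0,"ry":0,"rz":-0.05},{"grip":1,"dx":0,"dy":0,"dz":0.95,"rx":0,"ry":0,"rz":0},{"grip":1,"dx":0,"dy":0,"dz":0.95,"rx":0,"ry":0,"rz":0},{"grip":1,"dx":0,"dy":0,"dz":0.95,"rx":0,"ry":0,"rz":0}]'; python3 - <<'E'
from h import *
st();rows(tool(.80,0,[.487,-.034,.085]))
E
```

```text
time: 17.4
tool_pos: [0.4912, -0.0309, 0.1227]
ee_rot: [3.136, -0.004, 0.807]
wrist_force: [0.8, -0.3, 1.2]
width: 0.0941
t 17.4 tcp [ 0.4912 -0.0309  0.1227] z [ 0.006 -0.001 -1.   ] x [0.692 0.722 0.004] F [ 0.84 -0.27  1.17] w 0.0941 j [-0.18 -0.01  1.66  0.    1.48  0.59]
n 2 d [-0.106 -0.021  0.854] r [ 0.03  -0.022  0.037] total mm 43.0 deg 0.5
```

```bash
python3 -m inch '[{"grip":1,"dx":-0.11,"dy":-0.02,"dz":0.85,"rx":0.03,"ry":-0.02,"rz":0.04},{"grip":1,"dx":-0.11,"dy":-0.02,"dz":0.8,"rx":0.03,"ry":-0.02,"rz":0.04},{"grip":1,"dx":0,"dy":0,"dz":0,"rx":0,"ry":0,"rz":0}]'; python3 - <<'E'
from h import *
st();rows(tool(.80,0,[.487,-.034,.085]),1)
E
```

```text
time: 17.77
tool_pos: [0.4855, -0.0334, 0.0778]
ee_rot: [-3.137, 0.003, 0.801]
wrist_force: [0.5, -0.3, -0.8]
width: 0.0942
t 17.77 tcp [ 0.4855 -0.0334  0.0778] z [-0.005  0.001 -1.   ] x [ 0.696  0.718 -0.003] F [ 0.49 -0.33 -0.79] w 0.0942 j [-0.19  0.02  1.72  0.    1.4   0.58]
n 1 d [ 0.027  0.06  -0.09 ] r [-0.05   0.032  0.007] total mm 2.8 deg 0.3
```

```bash
python3 -m inch '[{"grip":1,"dx":0.03,"dy":0.03,"dz":-0.1,"rx":-0.05,"ry":0.03,"rz":0},{"grip":0,"dx":0,"dy":0,"dz":0,"rx":0,"ry":0,"rz":0},{"grip":0,"dx":0,"dy":0,"dz":0,"rx":0,"ry":0,"rz":0},{"grip":0,"dx":0,"dy":0,"dz":0,"rx":0,"ry":0,"rz":0},{"grip":0,"dx":0,"dy":0,"dz":0,"rx":0,"ry":0,"rz":0},{"grip":0,"dx":0,"dy":0,"dz":0,"rx":0,"ry":0,"rz":0},{"grip":0,"dx":0,"dy":0,"dz":0,"rx":0,"ry":0,"rz":0}]'; python3 - <<'E'
from h import *
st()
c=cur(); c[2,3]+=.13; rows(c)
rows(tool(math.radians(12),0,[.515,-.20,.24]),T0=c)
E
```

```text
time: 18.65
tool_pos: [0.4892, -0.0335, 0.0844]
ee_rot: [3.136, -0.004, 0.801]
wrist_force: [-0.1, -0.2, 1.1]
width: 0.0438
t 18.65 tcp [ 0.4892 -0.0335  0.0844] z [ 0.007 -0.001 -1.   ] x [0.696 0.718 0.004] F [-0.07 -0.21  1.15] w 0.0438 j [-0.18  0.02  1.72  0.    1.4   0.59]
n 6 d [ 0.003  0.005 -0.867] r [ 0.  0. -0.] total mm 130.0 deg 0.0
n 7 d [-0.375  0.902 -0.116] r [ 0.007 -0.009  0.969] total mm 169.8 deg 33.9
```

```bash
python3 -m inch '[{"grip":0,"dx":0,"dy":0,"dz":-0.87,"rx":0,"ry":0,"rz":0},{"grip":0,"dx":0,"dy":0,"dz":-0.87,"rx":0,"ry":0,"rz":0},{"grip":0,"dx":0,"dy":0,"dz":-0.87,"rx":0,"ry":0,"rz":0},{"grip":0,"dx":0,"dy":0,"dz":-0.87,"rx":0,"ry":0,"rz":0},{"grip":0,"dx":0,"dy":0,"dz":-0.87,"rx":0,"ry":0,"rz":0},{"grip":0,"dx":-0.37,"dy":0.8,"dz":-0.1,"rx":0,"ry":0,"rz":0.97},{"grip":0,"dx":-0.37,"dy":0.8,"dz":-0.1,"rx":0,"ry":0,"rz":0.97},{"grip":0,"dx":-0.37,"dy":0.8,"dz":-0.1,"rx":0,"ry":0,"rz":0.97},{"grip":0,"dx":-0.37,"dy":0.8,"dz":-0.1,"rx":0,"ry":0,"rz":0.97},{"grip":0,"dx":-0.37,"dy":0.8,"dz":-0.1,"rx":0,"ry":0,"rz":0.97},{"grip":0,"dx":-0.37,"dy":0.8,"dz":-0.1,"rx":0,"ry":0,"rz":0.97},{"grip":0,"dx":-0.37,"dy":0.8,"dz":-0.1,"rx":0,"ry":0,"rz":0.97}]'; python3 - <<'E'
from h import *
st()
p=cams.snapshot('wrist'); save(p,'w8')
for a in spotter.place_of(p,'tile')[:1]: print(a['score'],a['pixel'],onz(p,a['pixel'],.006))
E
```

```text
time: 20.15
tool_pos: [0.4984, -0.1857, 0.1985]
ee_rot: [-3.131, 0.02, 0.193]
wrist_force: [0.1, 0.5, -2.0]
width: 0.0443
t 20.15 tcp [ 0.4984 -0.1857  0.1985] z [-0.021  0.007 -1.   ] x [ 0.981  0.191 -0.02 ] F [ 0.14  0.54 -2.02] w 0.0443 j [-0.46  0.07  1.43 -0.    1.66  0.92]
0.73 [404.4, 138.2] [ 0.57221439 -0.27145381  0.006     ]
```

View pics/w8.png

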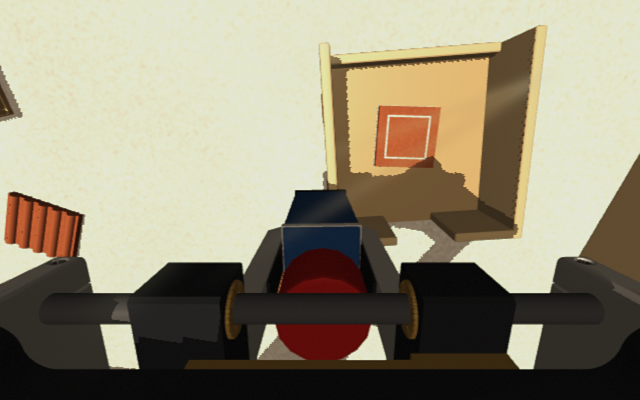

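The tile shows at (408,137) with its white outline; a shadow covers its lower right corner. Fitting the outline at sub-pixel level.

```bash
python3 - <<'E'
from h import *
p=cams.snapshot('wrist'); f=p['frame'][90:185,360:460]
save(p,'w9',cv2.resize(f,None,fx=6,fy=6,interpolation=cv2.INTER_CUBIC))
np.save('w9.npy',p['frame'])
import pickle; pickle.dump({k:p[k] for k in p},open('w9.pkl','wb'))
E
```

```text
(no output)
```

View pics/w9.png

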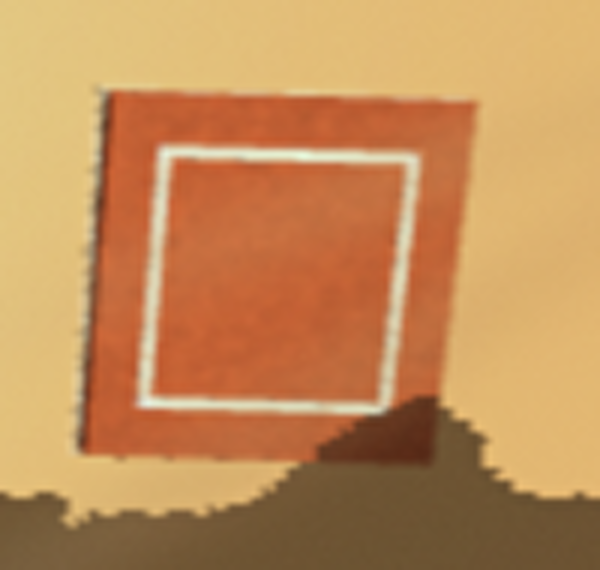

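```bash
cat > fit.py <<'E'
from h import *
from scipy.optimize import least_squares
def fit(p,org,sc,outer,inner,h0=None,x0=(.572,-.272,.2,.012)):
    px=np.array([[org[0]+(u+.5)/sc-.5,org[1]+(v+.5)/sc-.5] for u,v in list(outer)+list(inner)])
    def model(v,s2=.048):
        x,y,a,h=v; c=np.array([math.cos(a),math.sin(a)]);n=np.array([-c[1],c[0]])
        out=[]
        for s in(.035,s2/2):
            for i,j in((1,1),(1,-1),(-1,-1),(-1,1)):
                out.append(np.r_[np.array([x,y])+s*(i*c+j*n),h])
        return out
    def res(v):
        w=v if h0 is None else np.r_[v[:3],h0]
        return np.ravel([proj(p,X) for X in model(w[:4],v[4] if h0 is None else .048)]-px)
    r=least_squares(res,list(x0)+[.048]); v=r.x
    print('x,y',v[:2].round(4),'yaw deg',math.degrees(v[2]).__round__(2),'h,s2',v[3:].round(4),'rms px',np.sqrt(np.mean(r.fun**2)).round(2)); return v
E
python3 - <<'E'
from fit import *
import pickle; p=pickle.load(open('w9.pkl','rb'))
O=[(108,93),(478,101),(432,463),(83,453)];I=[(166,154),(414,160),(385,406),(146,403)]
fit(p,(360,90),6,O,I)
for h in (.009,.012,.016,.02,.024): fit(p,(360,90),6,O,I,h)
print(proj(p,[.5,-.19,.1]))
E
```

```text
x,y [ 0.5739 -0.2717] yaw deg 9.79 h,s2 [0.0139 0.0477] rms px 0.28
x,y [ 0.5739 -0.2731] yaw deg 9.79 h,s2 [0.012 0.048] rms px 0.43
x,y [ 0.5739 -0.2723] yaw deg 9.79 h,s2 [0.012 0.048] rms px 0.3
x,y [ 0.5738 -0.2711] yaw deg 9.79 h,s2 [0.012 0.048] rms px 0.35
x,y [ 0.5738 -0.27  ] yaw deg 9.79 h,s2 [0.012 0.048] rms px 0.58
x,y [ 0.5737 -0.2689] yaw deg 9.79 h,s2 [0.012 0.048] rms px 0.87
[325.94295893 202.4414114 ]
```

```bash
python3 - <<'E'
from h import *
import pickle; p=pickle.load(open('w9.pkl','rb'))
save(p,'w9b',cv2.resize(p['frame'][180:260,265:380],None,fx=6,fy=6,interpolation=cv2.INTER_CUBIC))
M=cur(); print(M.round(4))
for ox in (-.004,-.002,0,.002):
  print(ox,[proj(p,(M@np.r_[ox+.022,s*.022,z,1])[:3]).round(1) for z in (.0844,-.0156) for s in (-1,1)])
E
```

```text
[[ 0.9809  0.1933 -0.0208  0.4984]
 [ 0.1934 -0.9811  0.007  -0.1856]
 [-0.0191 -0.0109 -0.9998  0.1987]
 [ 0.      0.      0.      1.    ]]
-0.004 [array([295.1, 189.6]), array([344.7, 189.6]), array([279.2, 227.4]), array([359.4, 227.2])]
-0.002 [array([295. , 187.4]), array([344.7, 187.3]), array([279. , 223.9]), array([359.5, 223.8])]
0 [array([294.9, 185.2]), array([344.8, 185.1]), array([278.9, 220.4]), array([359.6, 220.3])]
0.002 [array([294.9, 183. ]), array([344.8, 182.9]), array([278.7, 216.9]), array([359.7, 216.8])]
```

View pics/w9b.png

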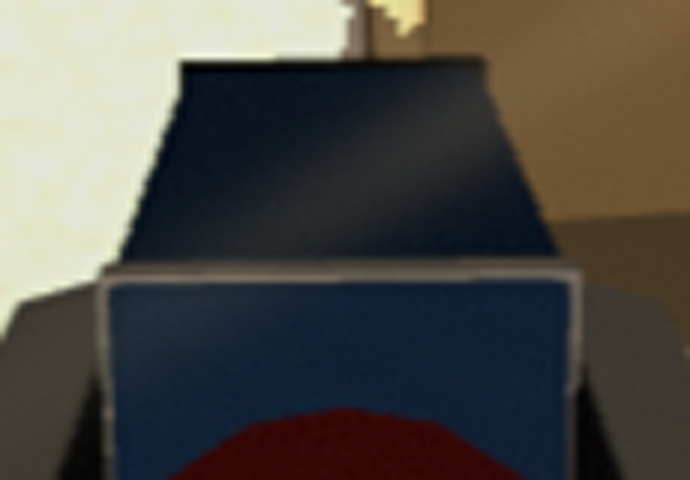

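```bash
python3 - <<'E'
from h import *
a=tool(math.radians(9.8),0,[.577,-.2715,.2]); rows(a)
E
```

```text
n 4 d [0.614 0.989 0.023] r [-0.031  0.055  0.067] total mm 116.4 deg 1.8
```

```bash
python3 -m inch '[{"grip":0,"dx":0.61,"dy":0.99,"dz":0.02,"rx":-0.03,"ry":0.055,"rz":0.07},{"grip":0,"dx":0.61,"dy":0.99,"dz":0.02,"rx":-0.03,"ry":0.055,"rz":0.07},{"grip":0,"dx":0.61,"dy":0.99,"dz":0.02,"rx":-0.03,"ry":0.055,"rz":0.07},{"grip":0,"dx":0.61,"dy":0.99,"dz":0.02,"rx":-0.03,"ry":0.055,"rz":0.07},{"grip":0,"dx":0,"dy":0,"dz":0,"rx":0,"ry":0,"rz":0}]'; python3 - <<'E'
from h import *
st()
a=tool(math.radians(9.8),0,[.577,-.2715,.135]); rows(a)
E
```

```text
time: 20.92
tool_pos: [0.5789, -0.2672, 0.1907]
ee_rot: [-3.133, 0.003, 0.181]
wrist_force: [-0.6, -0.2, -3.6]
width: 0.0439
t 20.93 tcp [ 0.5789 -0.2672  0.1907] z [-0.005  0.008 -1.   ] x [ 0.984  0.18  -0.003] F [-0.56 -0.21 -3.56] w 0.0439 j [-0.52  0.3   1.18  0.    1.67  0.87]
n 3 d [-0.033  0.057  0.809] r [-0.032  0.013  0.036] total mm 60.9 deg 0.8
```

```bash
python3 -m inch '[{"grip":0,"dx":-0.03,"dy":0.05,"dz":0.8,"rx":-0.03,"ry":0.01,"rz":0.04},{"grip":0,"dx":-0.03,"dy":0.05,"dz":0.8,"rx":-0.03,"ry":0.01,"rz":0.04},{"grip":0,"dx":-0.03,"dy":0.05,"dz":0.75,"rx":-0.03,"ry":0.01,"rz":0.04},{"grip":0,"dx":0,"dy":0,"dz":0,"rx":0,"ry":0,"rz":0}]'; python3 - <<'E'
from h import *
st()
p=cams.snapshot('wrist'); save(p,'w10',cv2.resize(p['frame'][100:250,240:400],None,fx=4.5,fy=4.5,interpolation=cv2.INTER_CUBIC))
import pickle; pickle.dump(p,open('w10.pkl','wb'))
E
```

```text
time: 21.42
tool_pos: [0.5758, -0.2645, 0.1289]
ee_rot: [-3.135, 0.004, 0.178]
wrist_force: [-0.9, -0.2, -2.9]
width: 0.0439
t 21.43 tcp [ 0.5758 -0.2645  0.1289] z [-0.005  0.006 -1.   ] x [ 0.984  0.177 -0.004] F [-0.89 -0.16 -2.9 ] w 0.0439 j [-0.52  0.31  1.29  0.    1.55  0.87]
```

View pics/w10.png

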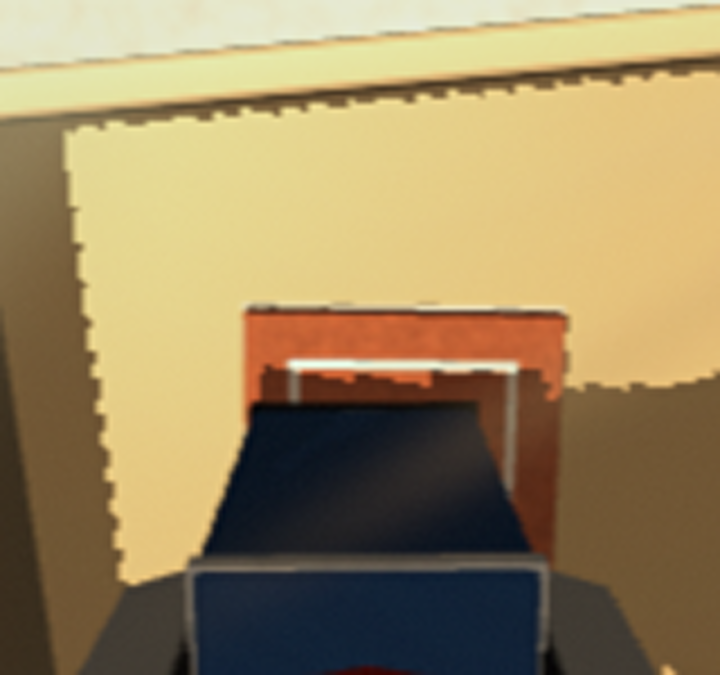

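```bash
cat > edge.py <<'E'
from h import *
def hedge(img,c0,c1,r0,r1,chan=None,sign=0):
    g=(img.astype(float).mean(2) if chan is None else img[:,:,chan].astype(float)); g=cv2.GaussianBlur(g,(0,0),.8)
    pts=[]
    for c in range(c0,c1+1):
        d=np.diff(g[r0:r1+1,c]); d=abs(d) if sign==0 else np.maximum(sign*d,0)
        k=int(d.argmax()); a=d[max(k-1,0):k+2]; pts.append((c,r0+.5+(np.arange(max(k-1,0),max(k-1,0)+len(a))*a).sum()/a.sum()))
    pts=np.array(pts); 
    for _ in range(3):
        m=np.polyfit(pts[:,0],pts[:,1],1); e=abs(pts[:,1]-np.polyval(m,pts[:,0])); pts=pts[e<=max(.25,2*np.median(e))]
    return m,len(pts),np.degrees(np.arctan(m[0]))
E
python3 - <<'E'
from edge import *
import pickle
p=pickle.load(open('w10.pkl','rb')); im=p['frame']
Z=lambda u,v:(240+u/4.5,100+v/4.5)
print('tile top',hedge(im,300,360,164,174,2))
print('outline',hedge(im,306,352,178,183,2))
print('tip',hedge(im,298,344,186,193,2), hedge(im,298,344,186,193,0))
print('rim',hedge(im,286,358,221,229))
p=pickle.load(open('w9.pkl','rb')); im=p['frame']
print('w9 tip',hedge(im,298,320,186,194), hedge(im,298,342,186,194,0))
print('rim',hedge(im,286,358,221,229))
E
```

```text
tile top (array([1.15454608e-02, 1.64681389e+02]), 51, np.float64(0.6614767839329309))
outline (array([4.08637214e-03, 1.80588307e+02]), 34, np.float64(0.23413057391963993))
tip (array([-4.02032933e-03,  1.92162068e+02]), 28, np.float64(-0.2303466619097981)) (array([-4.09387922e-03,  1.89996301e+02]), 47, np.float64(-0.23456069055880155))
rim (array([-7.50363347e-03,  2.29043568e+02]), 73, np.float64(-0.4299184600326833))
w9 tip (array([-1.19792341e-02,  1.93225570e+02]), 23, np.float64(-0.6863267257962138)) (array([-1.02713864e-02,  1.92716545e+02]), 36, np.float64(-0.5884863955980004))
rim (array([-6.97947361e-03,  2.28921189e+02]), 73, np.float64(-0.3998878880511346))
```

```bash
python3 - <<'E'
from edge import *
import pickle
p=pickle.load(open('w10.pkl','rb'))
M=cur(); x=M[:2,0]; y=M[:2,1]; t=M[:2,3]
b=onz(p,(320.6,188.9),.0445)[:2]; c=b-.022*x; print('stamp base rel tcp (x,y tool)',(c-t)@x,(c-t)@y)
pz=pickle.load(open('w9.pkl','rb'))
for h in (.012,.014,.016):
  e=onz(p,(330.2,168.6),h)[:2]; o=onz(p,(329.6,181.6),h)[:2]
  print(h,'tile',e-.035*x,o-.024*x, 'shift wanted (tool x,y) from stamp:',(e-.035*x-c)@x,(o-.024*x-c)@x,(e-c)@y,(o-c)@y)
print(np.linalg.norm(onz(p,(294.9,168.6),.014)-onz(p,(366,169.9),.014)))
print(np.linalg.norm(onz(p,(295.5,189),.0445)-onz(p,(346.2,189),.0445)))
E
```

```text
stamp base rel tcp (x,y tool) -0.003899607212227292 -0.0018653088490565228
0.012 tile [ 0.57461172 -0.27262389] [ 0.57257954 -0.27249271] shift wanted (tool x,y) from stamp: 0.0005280038521379448 -0.0014490122437136263 0.009149104523089067 0.008660983311194914
0.014 tile [ 0.57487731 -0.27252643] [ 0.57293651 -0.27238237] shift wanted (tool x,y) from stamp: 0.0008066421445684322 -0.001078152280314667 0.009100112175450805 0.008615459823767508
0.016 tile [ 0.57514291 -0.27242897] [ 0.57329349 -0.27227203] shift wanted (tool x,y) from stamp: 0.0010852804369989196 -0.0007072923169158174 0.009051119827812544 0.008569936336340081
0.06949313934694752
0.04492936918503487
```

```bash
python3 -m inch '[{"grip":0,"dx":0,"dy":0.18,"dz":0.2,"rx":-0.03,"ry":0.02,"rz":0.08},{"grip":0,"dx":0,"dy":0.18,"dz":0.3,"rx":-0.03,"ry":0.02,"rz":0.08},{"grip":0,"dx":0,"dy":0,"dz":0.2,"rx":0,"ry":0,"rz":0},{"grip":0,"dx":0,"dy":0,"dz":0,"rx":0,"ry":0,"rz":0}]'; python3 - <<'E'
from edge import *
st()
p=cams.snapshot('wrist'); save(p,'w11',cv2.resize(p['frame'][140:250,240:400],None,fx=4.5,fy=4.5,interpolation=cv2.INTER_CUBIC))
import pickle; pickle.dump(p,open('w11.pkl','wb'))
E
```

```text
time: 21.98
tool_pos: [0.5796, -0.2742, 0.1149]
ee_rot: [3.139, -0.006, 0.164]
wrist_force: [0.4, -0.1, -3.3]
width: 0.0438
t 21.98 tcp [ 0.5796 -0.2742  0.1149] z [ 0.006 -0.002 -1.   ] x [0.987 0.163 0.006] F [ 0.42 -0.08 -3.31] w 0.0438 j [-0.53  0.32  1.3   0.    1.51  0.88]
```

View pics/w11.png

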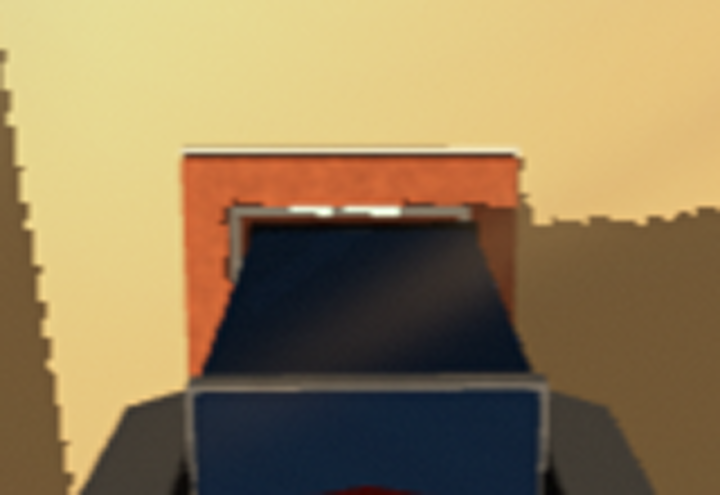

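```bash
python3 - <<'E'
from edge import *
import pickle
p=pickle.load(open('w11.pkl','rb')); im=p['frame']
Z=lambda u,v:(240+(u+.5)/4.5-.5,140+(v+.5)/4.5-.5)
print('tile top',hedge(im,284,350,170,178,2)); print('tip',hedge(im,298,342,186,194,0)); print('rim',hedge(im,286,358,221,229))
M=cur(); x=M[:2,0]; y=M[:2,1]; t=M[:2,3]
b=onz(p,Z(365,227),.0305)[:2]; c=b-.022*x; print('stamp base rel tcp',(c-t)@x,(c-t)@y)
for h in (.012,.014,.016):
  e=onz(p,Z(350.5,153),h)[:2]; o=onz(p,Z(351,213),h)[:2]
  print(h,'shift:',(e-.035*x-c)@x,(o-.024*x-c)@x,(e-c)@y,(o-c)@y)
E
```

```text
tile top (array([-6.07554680e-04,  1.73949107e+02]), 67, np.float64(-0.03481031473036138))
tip (array([2.88818026e-02, 1.78590259e+02]), 37, np.float64(1.6543455016790776))
rim (array([-7.38253403e-03,  2.29012485e+02]), 73, np.float64(-0.4229803579629195))
stamp base rel tcp -0.0035677109148681374 -0.0005717163377113181
0.012 shift: -0.0010425310751975647 -0.0027945024677035898 -0.0030098805586488246 -0.0029357638364242928
0.014 shift: -0.0007481036869644776 -0.002404934673409466 -0.0029897288217391404 -0.0029161650908756786
0.016 shift: -0.00045367629873149974 -0.0020153668791152413 -0.0029695770848294735 -0.0028965663453269916
```

```bash
python3 -m inch '[{"grip":0,"dx":-0.09,"dy":-0.115,"dz":0.0,"rx":0,"ry":0,"rz":0.06},{"grip":0,"dx":0,"dy":0,"dz":0.25,"rx":0,"ry":0,"rz":0},{"grip":0,"dx":0,"dy":0,"dz":0,"rx":0,"ry":0,"rz":0}]'; python3 - <<'E'
from edge import *
st()
p=cams.snapshot('wrist'); save(p,'w12',cv2.resize(p['frame'][140:250,240:400],None,fx=4.5,fy=4.5,interpolation=cv2.INTER_CUBIC))
import pickle; pickle.dump(p,open('w12.pkl','wb'))
E
```

```text
time: 22.4
tool_pos: [0.577, -0.2717, 0.109]
ee_rot: [3.138, -0.007, 0.158]
wrist_force: [-0.1, 0.6, -3.4]
width: 0.0437
t 22.4 tcp [ 0.577  -0.2717  0.109 ] z [ 0.007 -0.003 -1.   ] x [0.987 0.158 0.007] F [-0.08  0.59 -3.38] w 0.0437 j [-0.53  0.32  1.32  0.    1.5   0.88]
```

View pics/w12.png

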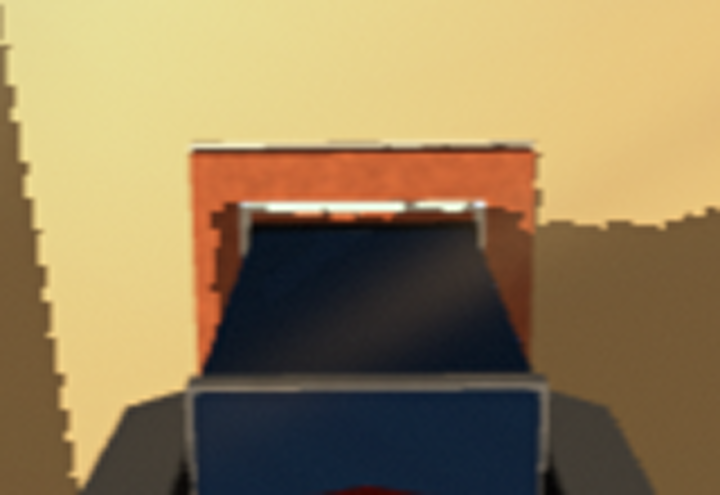

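```bash
python3 - <<'E'
from edge import *
import pickle
p=pickle.load(open('w12.pkl','rb')); im=p['frame']
Z=lambda u,v:(240+(u+.5)/4.5-.5,140+(v+.5)/4.5-.5)
print('tile top',hedge(im,286,354,170,178,2)[2],'outl',hedge(im,296,345,182,187,2)[2]); print('rim',hedge(im,286,358,221,229)[2])
M=cur(); x=M[:2,0]; y=M[:2,1]; t=M[:2,3]
b=onz(p,Z(365,226),.0246)[:2]; c=b-.022*x; print('stamp base rel tcp',(c-t)@x,(c-t)@y)
for h in (.012,.014,.016):
  e=onz(p,Z(363,151),h)[:2]; o=onz(p,Z(363,208),h)[:2]
  print(h,'shift:',(e-.035*x-c)@x,(o-.024*x-c)@x,(e-c)@y,(o-c)@y)
E
```

```text
tile top -0.6604816457080528 outl -0.3608548143010405
rim -0.42640451833136017
stamp base rel tcp -0.003434680919280347 -0.000571100156071911
0.012 shift: 4.7750257382542486e-05 -0.0007840429136287148 -0.00038824172343523603 -0.00038996274204741564
0.014 shift: 0.00033708631863900174 -0.0004044704384168848 -0.00038898117063063435 -0.0003906890630228899
0.016 shift: 0.0006264223798953426 -2.4897963205054754e-05 -0.00038972061782599525 -0.0003914153839983638
```

Centred within about 0.4 mm, and square: outline −0.36° against stamp rim −0.43°. Lowering to contact.

```bash
python3 -m inch '[{"grip":0,"dx":0,"dy":-0.015,"dz":0.16,"rx":0,"ry":0,"rz":0},{"grip":0,"dx":0,"dy":0,"dz":0.08,"rx":0,"ry":0,"rz":0}]'; python3 -m inch '[{"grip":0,"dx":0,"dy":0,"dz":0.06,"rx":0,"ry":0,"rz":0}]';python3 -m inch '[{"grip":0,"dx":0,"dy":0,"dz":0.06,"rx":0,"ry":0,"rz":0}]'
```

```text
time: 22.7
tool_pos: [0.5775, -0.2716, 0.1035]
ee_rot: [3.137, -0.008, 0.158]
wrist_force: [-0.6, 0.6, -3.0]
width: 0.0436
time: 22.82
tool_pos: [0.5775, -0.2716, 0.1018]
ee_rot: [3.137, -0.008, 0.158]
wrist_force: [-0.3, -0.4, -3.1]
width: 0.0437
time: 22.95
tool_pos: [0.5775, -0.2716, 0.1002]
ee_rot: [3.137, -0.008, 0.158]
wrist_force: [-0.1, 0.4, -3.2]
width: 0.0439
```

```bash
python3 -c "
from h import *
st()"
```

```text
t 22.95 tcp [ 0.5775 -0.2716  0.1002] z [ 0.009 -0.003 -1.   ] x [0.987 0.158 0.008] F [-0.11  0.38 -3.17] w 0.0439 j [-0.53  0.32  1.33  0.    1.48  0.88]
```

Contact has to come between TCP z 0.0934 and 0.1084, since the tile top is 9–24 mm up.

```bash
for i in 1; do python3 -m inch '[{"grip":0,"dx":-0.01,"dy":0,"dz":0.05,"rx":0,"ry":0,"rz":0}]'; python3 -m inch '[{"grip":0,"dx":-0.01,"dy":0,"dz":0.05,"rx":0,"ry":0,"rz":0}]'; done
```

```text
time: 23.08
tool_pos: [0.5778, -0.2716, 0.0999]
ee_rot: [3.137, -0.009, 0.158]
wrist_force: [0.0, 1.1, 3.1]
width: 0.0436
time: 23.2
tool_pos: [0.5778, -0.2716, 0.0999]
ee_rot: [3.136, -0.01, 0.159]
wrist_force: [-1.5, 1.6, 3.2]
width: 0.044
```

```bash
python3 -m inch '[{"grip":0,"dx":0,"dy":0,"dz":0,"rx":0,"ry":0,"rz":0},{"grip":1,"dx":0,"dy":0,"dz":0,"rx":0,"ry":0,"rz":0},{"grip":1,"dx":0,"dy":0,"dz":0,"rx":0,"ry":0,"rz":0},{"grip":1,"dx":0,"dy":0,"dz":0,"rx":0,"ry":0,"rz":0},{"grip":1,"dx":0,"dy":0,"dz":0,"rx":0,"ry":0,"rz":0},{"grip":1,"dx":0,"dy":0,"dz":-0.3,"rx":0,"ry":0,"rz":0},{"grip":1,"dx":0,"dy":0,"dz":-0.8,"rx":0,"ry":0,"rz":0},{"grip":1,"dx":0,"dy":0,"dz":-0.8,"rx":0,"ry":0,"rz":0},{"grip":1,"dx":0,"dy":0,"dz":-0.8,"rx":0,"ry":0,"rz":0},{"grip":1,"dx":0,"dy":0,"dz":-0.8,"rx":0,"ry":0,"rz":0},{"grip":1,"dx":0,"dy":0,"dz":-0.8,"rx":0,"ry":0,"rz":0}]'; python3 - <<'E'
from edge import *
st()
p=cams.snapshot('wrist'); save(p,'w13',cv2.resize(p['frame'][120:320,220:420],None,fx=3,fy=3,interpolation=cv2.INTER_CUBIC))
import pickle; pickle.dump(p,open('w13.pkl','wb'))
for q,z in (('stamp',.0155),('knob',.1525)):
    for a in spotter.place_of(p,q)[:1]: print(q,a['score'],a['pixel'],onz(p,a['pixel'],z))
E
```

```text
time: 24.58
tool_pos: [0.5765, -0.2716, 0.2118]
ee_rot: [3.135, -0.011, 0.158]
wrist_force: [-0.1, 0.2, 0.5]
width: 0.0941
t 24.57 tcp [ 0.5765 -0.2716  0.2118] z [ 0.012 -0.005 -1.   ] x [0.987 0.158 0.011] F [-0.07  0.17  0.45] w 0.0941 j [-0.53  0.27  1.17  0.    1.69  0.88]
stamp 0.67 [318.6, 187.0] [ 0.57659055 -0.26933167  0.0155    ]
knob 0.72 [320.1, 215.4] [ 0.57924501 -0.27043337  0.1525    ]
```

View pics/w13.png

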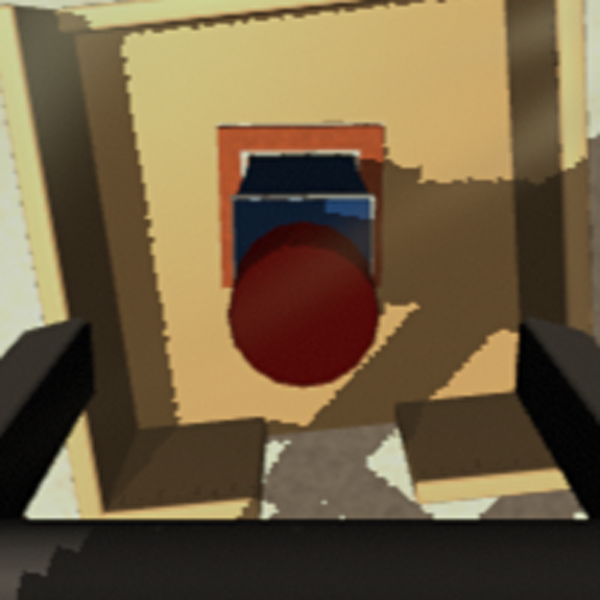

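The stamp stands centred on the tile inside the outline: stamp centre column 303, tile centre column 302. Closing the fingers and straightening the tool for the press.

```bash
python3 -m inch '[{"grip":0,"dx":-0.09,"dy":0,"dz":0,"rx":0.08,"ry":-0.13,"rz":0},{"grip":0,"dx":0,"dy":0,"dz":0,"rx":0,"ry":0,"rz":0},{"grip":0,"dx":0,"dy":0,"dz":0,"rx":0,"ry":0,"rz":0},{"grip":0,"dx":0,"dy":0,"dz":0,"rx":0,"ry":0,"rz":0},{"grip":0,"dx":0,"dy":0,"dz":0,"rx":0,"ry":0,"rz":0},{"grip":0,"dx":0,"dy":0,"dz":0,"rx":0,"ry":0,"rz":0},{"grip":0,"dx":0,"dy":0,"dz":0,"rx":0,"ry":0,"rz":0},{"grip":0,"dx":0,"dy":0,"dz":0,"rx":0,"ry":0,"rz":0}]'; python3 -c "
from h import *
st()"
```

```text
time: 25.72
tool_pos: [0.5734, -0.2716, 0.2081]
ee_rot: [-3.139, 0.004, 0.158]
wrist_force: [0.2, -0.4, 0.1]
width: 0.0173
t 25.73 tcp [ 0.5734 -0.2716  0.2081] z [-0.005  0.002 -1.   ] x [ 0.987  0.158 -0.004] F [ 0.21 -0.38  0.1 ] w 0.0173 j [-0.53  0.28  1.17 -0.    1.7   0.88]
```

```bash
python3 -m inch '[{"grip":0,"dx":0.02,"dy":0,"dz":0.3,"rx":-0.03,"ry":0.05,"rz":0},{"grip":0,"dx":0,"dy":0,"dz":0.3,"rx":0,"ry":0,"rz":0},{"grip":0,"dx":0,"dy":0,"dz":0.15,"rx":0,"ry":0,"rz":0},{"grip":0,"dx":0,"dy":0,"dz":0,"rx":0,"ry":0,"rz":0}]'; python3 -c "
from h import *
st()"
```

```text
time: 26.22
tool_pos: [0.5736, -0.2713, 0.1874]
ee_rot: [-3.141, 0.001, 0.158]
wrist_force: [0.4, 0.9, 0.2]
width: 0.0002
t 26.23 tcp [ 0.5736 -0.2713  0.1874] z [-0.001  0.001 -1.   ] x [ 0.987  0.158 -0.001] F [0.41 0.94 0.17] w 0.0002 j [-0.53  0.28  1.2   0.    1.65  0.88]
```

```bash
python3 -m inch '[{"grip":0,"dx":0.02,"dy":0,"dz":0.16,"rx":0,"ry":0,"rz":0},{"grip":0,"dx":0,"dy":0,"dz":0.08,"rx":0,"ry":0,"rz":0}]'; python3 -m inch '[{"grip":0,"dx":0,"dy":0,"dz":0.08,"rx":0,"ry":0,"rz":0}]';  python3 -m inch '[{"grip":0,"dx":0,"dy":0,"dz":0.08,"rx":0,"ry":0,"rz":0}]'
```

```text
time: 26.48
tool_pos: [0.5744, -0.2714, 0.1816]
ee_rot: [-3.141, -0.0, 0.158]
wrist_force: [-1.3, 1.0, 3.8]
width: 0.0004
time: 26.6
tool_pos: [0.5746, -0.2715, 0.1808]
ee_rot: [3.141, -0.001, 0.158]
wrist_force: [-2.2, 0.8, 3.8]
width: 0.0006
time: 26.72
tool_pos: [0.5748, -0.2716, 0.1798]
ee_rot: [3.14, -0.002, 0.158]
wrist_force: [-1.8, -0.2, 4.2]
width: 0.0006
```

```bash
python3 -m inch '[{"grip":0,"dx":-0.02,"dy":0,"dz":0.1,"rx":0.01,"ry":0.03,"rz":0},{"grip":0,"dx":-0.02,"dy":0,"dz":0.1,"rx":0,"ry":0.02,"rz":0},{"grip":0,"dx":-0.02,"dy":0,"dz":0.1,"rx":0,"ry":0.02,"rz":0},{"grip":0,"dx":-0.01,"dy":0,"dz":0.1,"rx":0,"ry":0.02,"rz":0},{"grip":0,"dx":-0.01,"dy":0,"dz":0.1,"rx":0,"ry":0.02,"rz":0}]'
```

```text
time: 27.35
tool_pos: [0.5745, -0.272, 0.1722]
ee_rot: [3.137, -0.02, 0.159]
wrist_force: [-1.1, 1.6, 7.5]
width: 0.0007
```

```bash
python3 -m inch '[{"grip":0,"dx":0,"dy":0,"dz":0.1,"rx":0.01,"ry":-0.06,"rz":0}]'; python3 -m inch '[{"grip":0,"dx":0,"dy":0,"dz":0.1,"rx":0.01,"ry":-0.06,"rz":0}]'; python3 -m inch '[{"grip":0,"dx":0,"dy":0,"dz":0.1,"rx":0.0,"ry":-0.05,"rz":0}]'
```

```text
time: 27.48
tool_pos: [0.5748, -0.2722, 0.1712]
ee_rot: [3.137, -0.016, 0.159]
wrist_force: [-2.1, 0.3, 8.1]
width: 0.0004
time: 27.6
tool_pos: [0.5751, -0.2723, 0.1703]
ee_rot: [3.136, -0.013, 0.159]
wrist_force: [-1.0, 1.2, 7.2]
width: 0.0004
time: 27.72
tool_pos: [0.5753, -0.2725, 0.1695]
ee_rot: [3.135, -0.01, 0.159]
wrist_force: [-2.2, 1.6, 7.5]
width: 0.0006
```

```bash
python3 -m inch '[{"grip":0,"dx":-0.02,"dy":0,"dz":0.1,"rx":-0.02,"ry":-0.05,"rz":0}]'; python3 -m inch '[{"grip":0,"dx":-0.02,"dy":0,"dz":0.1,"rx":-0.02,"ry":-0.05,"rz":0}]'; python3 -m inch '[{"grip":0,"dx":-0.02,"dy":-0.01,"dz":0.1,"rx":-0.02,"ry":-0.03,"rz":0}]'
```

```text
time: 27.85
tool_pos: [0.5752, -0.2727, 0.1688]
ee_rot: [3.132, -0.008, 0.159]
wrist_force: [-2.5, 1.1, 7.8]
width: 0.0005
time: 27.98
tool_pos: [0.5752, -0.273, 0.1682]
ee_rot: [3.128, -0.005, 0.159]
wrist_force: [-1.6, 1.3, 8.4]
width: 0.0002
time: 28.1
tool_pos: [0.5752, -0.273, 0.1679]
ee_rot: [3.125, -0.005, 0.159]
wrist_force: [-1.6, 2.1, 9.8]
width: 0.0004
```

```bash
python3 -m inch '[{"grip":0,"dx":-0.02,"dy":-0.02,"dz":0.1,"rx":0.03,"ry":0,"rz":0}]'; python3 -m inch '[{"grip":0,"dx":-0.02,"dy":-0.02,"dz":0.11,"rx":0.03,"ry":0,"rz":0}]'
```

```text
time: 28.22
tool_pos: [0.5753, -0.2727, 0.1679]
ee_rot: [3.126, -0.008, 0.159]
wrist_force: [-2.1, 1.3, 10.6]
width: 0.0005
time: 28.35
tool_pos: [0.5753, -0.2725, 0.1679]
ee_rot: [3.126, -0.011, 0.159]
wrist_force: [-2.5, 1.8, 11.0]
width: 0.0007
```

```bash
python3 -m inch '[{"grip":0,"dx":-0.03,"dy":-0.02,"dz":0.13,"rx":0.02,"ry":-0.02,"rz":0}]'; python3 -c "
from h import *
p=cams.snapshot('side'); save(p,'s14',cv2.resize(p['frame'][90:190,260:380],None,fx=6,fy=6,interpolation=cv2.INTER_CUBIC))"
```

```text
time: 28.48
tool_pos: [0.5752, -0.2725, 0.1678]
ee_rot: [3.125, -0.013, 0.159]
wrist_force: [-2.3, 2.3, 12.0]
width: 0.0004
```

View pics/s14.png

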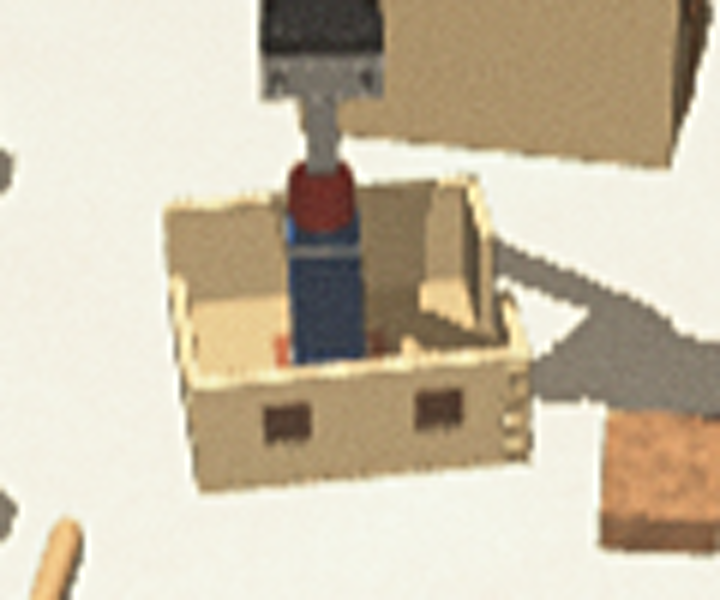

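The knob is home: z has stopped at 0.1678 while the force rises to 12 N. Now holding for over a second at about 11 N.

```bash
python3 -m inch '[{"grip":0,"dx":-0.02,"dy":-0.01,"dz":0.11,"rx":0.02,"ry":-0.03,"rz":0},{"grip":0,"dx":-0.02,"dy":-0.01,"dz":0.11,"rx":0.02,"ry":-0.03,"rz":0},{"grip":0,"dx":-0.02,"dy":-0.01,"dz":0.11,"rx":0.02,"ry":-0.03,"rz":0},{"grip":0,"dx":-0.02,"dy":-0.01,"dz":0.11,"rx":0.02,"ry":-0.03,"rz":0},{"grip":0,"dx":-0.02,"dy":-0.01,"dz":0.11,"rx":0.02,"ry":-0.03,"rz":0},{"grip":0,"dx":-0.02,"dy":-0.01,"dz":0.11,"rx":0.02,"ry":-0.03,"rz":0},{"grip":0,"dx":-0.02,"dy":-0.01,"dz":0.11,"rx":0.02,"ry":-0.03,"rz":0}]'; python3 -m inch '[{"grip":0,"dx":-0.02,"dy":-0.01,"dz":0.11,"rx":0.02,"ry":-0.03,"rz":0},{"grip":0,"dx":-0.02,"dy":-0.01,"dz":0.11,"rx":0.02,"ry":-0.03,"rz":0},{"grip":0,"dx":-0.02,"dy":-0.01,"dz":0.11,"rx":0.02,"ry":-0.03,"rz":0},{"grip":0,"dx":-0.02,"dy":-0.01,"dz":0.11,"rx":0.02,"ry":-0.03,"rz":0}]'
```

```text
time: 29.4
tool_pos: [0.5758, -0.2737, 0.1681]
ee_rot: [3.121, -0.016, 0.159]
wrist_force: [-2.1, 0.8, 10.0]
width: 0.0004
time: 29.9
tool_pos: [0.5762, -0.2745, 0.1682]
ee_rot: [3.119, -0.017, 0.159]
wrist_force: [-2.0, 1.4, 10.0]
width: 0.0008
```

```bash
python3 -m inch '[{"grip":0,"dx":-0.03,"dy":-0.03,"dz":0.14,"rx":0.05,"ry":-0.05,"rz":0},{"grip":0,"dx":-0.03,"dy":-0.03,"dz":0.16,"rx":0.05,"ry":-0.05,"rz":0}]'; python3 -m inch '[{"grip":0,"dx":-0.03,"dy":-0.03,"dz":0.16,"rx":0.05,"ry":-0.05,"rz":0}]'; python3 -c "
from h import *
st()"
```

```text
time: 30.15
tool_pos: [0.5762, -0.2742, 0.1681]
ee_rot: [3.121, -0.016, 0.159]
wrist_force: [-2.4, 3.1, 14.4]
width: 0.0007
time: 30.28
tool_pos: [0.5763, -0.2742, 0.1681]
ee_rot: [3.122, -0.016, 0.159]
wrist_force: [-2.5, 2.2, 13.3]
width: 0.0007
t 30.27 tcp [ 0.5763 -0.2742  0.1681] z [ 0.019 -0.016 -1.   ] x [0.987 0.159 0.016] F [-2.51  2.23 13.33] w 0.0007 j [-0.53  0.28  1.25 -0.    1.59  0.88]
```

Rigid at 0.1681 under 14 N, so the knob is on its stop. I'll hold slightly firmer for another full second to be sure.

```bash
python3 -m inch '[{"grip":0,"dx":-0.02,"dy":-0.03,"dz":0.14,"rx":0.04,"ry":-0.04,"rz":0},{"grip":0,"dx":-0.02,"dy":-0.03,"dz":0.14,"rx":0.04,"ry":-0.04,"rz":0},{"grip":0,"dx":-0.02,"dy":-0.03,"dz":0.14,"rx":0.04,"ry":-0.04,"rz":0},{"grip":0,"dx":-0.02,"dy":-0.03,"dz":0.14,"rx":0.04,"ry":-0.04,"rz":0},{"grip":0,"dx":-0.02,"dy":-0.03,"dz":0.14,"rx":0.04,"ry":-0.04,"rz":0},{"grip":0,"dx":-0.02,"dy":-0.03,"dz":0.14,"rx":0.04,"ry":-0.04,"rz":0},{"grip":0,"dx":-0.02,"dy":-0.03,"dz":0.14,"rx":0.04,"ry":-0.04,"rz":0},{"grip":0,"dx":-0.02,"dy":-0.03,"dz":0.14,"rx":0.04,"ry":-0.04,"rz":0},{"grip":0,"dx":-0.02,"dy":-0.03,"dz":0.14,"rx":0.04,"ry":-0.04,"rz":0}]'; python3 -c "
from h import *
st()"
```

```text
time: 31.4
tool_pos: [0.5776, -0.2729, 0.1682]
ee_rot: [3.126, -0.017, 0.159]
wrist_force: [-2.1, 1.0, 12.4]
width: 0.0006
t 31.4 tcp [ 0.5776 -0.2729  0.1682] z [ 0.02  -0.012 -1.   ] x [0.987 0.158 0.017] F [-2.13  1.03 12.43] w 0.0006 j [-0.53  0.28  1.25 -0.    1.59  0.88]
```

```bash
python3 -m inch '[{"grip":0,"dx":0,"dy":0,"dz":-0.2,"rx":0,"ry":-0.1,"rz":0},{"grip":0,"dx":0,"dy":0,"dz":-0.4,"rx":0,"ry":-0.1,"rz":0},{"grip":0,"dx":0,"dy":0,"dz":-0.8,"rx":0.1,"ry":0,"rz":0},{"grip":0.7,"dx":0,"dy":0,"dz":-0.8,"rx":0,"ry":0,"rz":0},{"grip":1,"dx":0,"dy":0,"dz":-0.4,"rx":0,"ry":0,"rz":0},{"grip":1,"dx":0,"dy":0,"dz":0,"rx":0,"ry":0,"rz":0},{"grip":1,"dx":0,"dy":0,"dz":0,"rx":0,"ry":0,"rz":0},{"grip":1,"dx":0,"dy":0,"dz":0,"rx":0,"ry":0,"rz":0}]'; python3 - <<'E'
from edge import *
st()
p=cams.snapshot('wrist'); save(p,'w15',cv2.resize(p['frame'][120:320,220:420],None,fx=3,fy=3,interpolation=cv2.INTER_CUBIC))
p=cams.snapshot('side'); save(p,'s15',cv2.resize(p['frame'][90:190,260:380],None,fx=6,fy=6,interpolation=cv2.INTER_CUBIC))
E
```

```text
time: 32.4
tool_pos: [0.5762, -0.2719, 0.2302]
ee_rot: [3.139, 0.005, 0.158]
wrist_force: [0.4, -0.7, -0.3]
width: 0.0471
t 32.4 tcp [ 0.5762 -0.2719  0.2302] z [-0.005 -0.003 -1.   ] x [ 0.987  0.158 -0.005] F [ 0.4  -0.7  -0.29] w 0.0471 j [-0.53  0.28  1.12 -0.01  1.74  0.88]
```

View pics/w15.png

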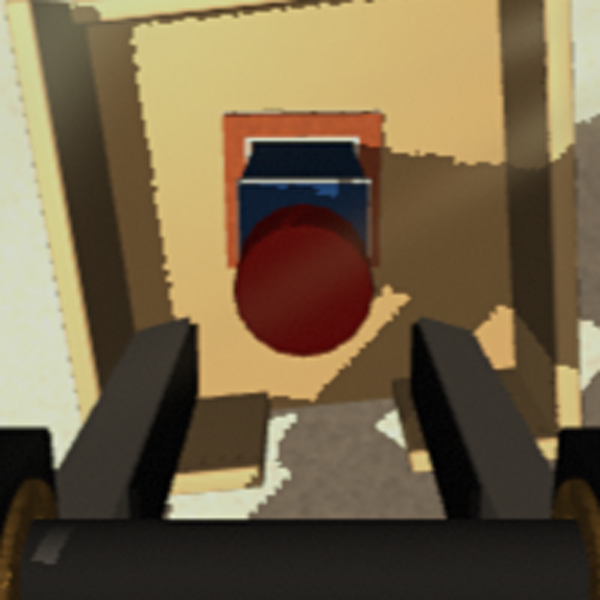

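View pics/s15.png

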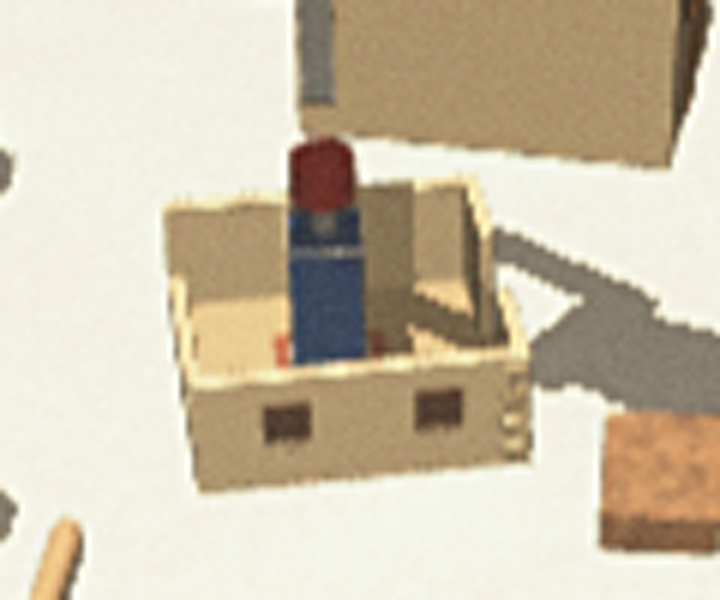

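After pressing, the stamp is still centred and square on the tile, and the knob has sprung back out with the stem visible. Regrasping the barrel.

```bash
python3 -m inch '[{"grip":1,"dx":-0.03,"dy":0,"dz":0,"rx":0,"ry":0.03,"rz":0},{"grip":1,"dx":0,"dy":0,"dz":0,"rx":0,"ry":0,"rz":0},{"grip":1,"dx":0,"dy":0,"dz":0,"rx":0,"ry":0,"rz":0},{"grip":1,"dx":0,"dy":0,"dz":0.3,"rx":0,"ry":0,"rz":0},{"grip":1,"dx":0,"dy":0,"dz":0.8,"rx":0,"ry":0,"rz":0},{"grip":1,"dx":0,"dy":0,"dz":0.8,"rx":0,"ry":0,"rz":0},{"grip":1,"dx":0,"dy":0,"dz":0.8,"rx":0,"ry":0,"rz":0},{"grip":1,"dx":0,"dy":0,"dz":0.8,"rx":0,"ry":0,"rz":0},{"grip":1,"dx":0,"dy":0,"dz":0,"rx":0,"ry":0,"rz":0}]'; python3 -c "
from h import *
st()"
```

```text
time: 33.62
tool_pos: [0.5746, -0.2718, 0.1376]
ee_rot: [3.14, 0.004, 0.158]
wrist_force: [0.3, 0.9, -0.1]
width: 0.094
t 33.62 tcp [ 0.5746 -0.2718  0.1376] z [-0.003 -0.002 -1.   ] x [ 0.987  0.158 -0.004] F [ 0.3   0.9  -0.14] w 0.094 j [-0.53  0.31  1.28 -0.    1.56  0.88]
```

```bash
python3 -m inch '[{"grip":1,"dx":0,"dy":0,"dz":0.7,"rx":0,"ry":0,"rz":0},{"grip":1,"dx":0,"dy":0,"dz":0.6,"rx":0,"ry":0,"rz":0},{"grip":1,"dx":0,"dy":0,"dz":0,"rx":0,"ry":0,"rz":0}]'; python3 -c "
from h import *
st()"
```

```text
time: 34.0
tool_pos: [0.575, -0.2722, 0.1042]
ee_rot: [3.139, 0.002, 0.159]
wrist_force: [-0.2, -0.1, -0.5]
width: 0.0939
t 34.0 tcp [ 0.575  -0.2722  0.1042] z [-0.002 -0.003 -1.   ] x [ 0.987  0.158 -0.002] F [-0.16 -0.12 -0.49] w 0.0939 j [-0.53  0.32  1.32 -0.    1.5   0.88]
```

```bash
python3 -m inch '[{"grip":1,"dx":0,"dy":0,"dz":0.15,"rx":0,"ry":0,"rz":0},{"grip":0,"dx":0,"dy":0,"dz":0,"rx":0,"ry":0,"rz":0},{"grip":0,"dx":0,"dy":0,"dz":0,"rx":0,"ry":0,"rz":0},{"grip":0,"dx":0,"dy":0,"dz":0,"rx":0,"ry":0,"rz":0},{"grip":0,"dx":0,"dy":0,"dz":0,"rx":0,"ry":0,"rz":0},{"grip":0,"dx":0,"dy":0,"dz":0,"rx":0,"ry":0,"rz":0},{"grip":0,"dx":0,"dy":0,"dz":0,"rx":0,"ry":0,"rz":0}]'; python3 - <<'E'
from h import *
st()
t=cams.snapshot('top')
for a in spotter.place_of(t,'tray'): print(a['score'],a['pixel'],onz(t,a['pixel'],0))
for a in spotter.regions_of(t,'tray'):
    ys,xs=np.nonzero(a['pixels']); rc=cv2.minAreaRect(np.c_[xs,ys].astype(np.float32)); w=np.array([onz(t,c,.04)[:2] for c in cv2.boxPoints(rc)]); print(w.round(3).tolist(),w.mean(0))
E
```

```text
time: 34.88
tool_pos: [0.5762, -0.2727, 0.1026]
ee_rot: [3.137, -0.001, 0.159]
wrist_force: [-0.7, 0.7, 0.1]
width: 0.0438
t 34.88 tcp [ 0.5762 -0.2727  0.1026] z [ 0.002 -0.005 -1.   ] x [0.987 0.158 0.001] F [-0.69  0.67  0.13] w 0.0438 j [-0.53  0.32  1.32 -0.    1.49  0.88]
0.91 [161.8, 308.3] [0.22315318 0.44119388 0.        ]
0.19 [352.3, 106.6] [ 0.77515001 -0.08751532  0.        ]
[[0.265, 0.593], [0.373, 0.392], [0.187, 0.285], [0.085, 0.482]] [0.22737363 0.43786008]
[[0.593, 0.412], [0.657, 0.259], [0.5, 0.193], [0.438, 0.343]] [0.54684114 0.30173354]
```

```bash
python3 -m inch '[{"grip":0,"dx":0,"dy":0,"dz":-0.3,"rx":0,"ry":0,"rz":0},{"grip":0,"dx":0,"dy":0,"dz":-0.8,"rx":0,"ry":0,"rz":0},{"grip":0,"dx":0,"dy":0,"dz":-0.9,"rx":0,"ry":0,"rz":0},{"grip":0,"dx":0,"dy":0,"dz":-0.9,"rx":0,"ry":0,"rz":0},{"grip":0,"dx":0,"dy":0,"dz":-0.9,"rx":0,"ry":0,"rz":0},{"grip":0,"dx":0,"dy":0,"dz":-0.8,"rx":0,"ry":0,"rz":0}]'; python3 - <<'E'
from h import *
st()
a=tool(math.radians(22.7),0,[.552,.305,.22]); rows(a); rows(a,30)
p=cams.snapshot('side'); save(p,'s16')
E
```

```text
time: 35.78
tool_pos: [0.5731, -0.2712, 0.2142]
ee_rot: [-3.138, 0.011, 0.158]
wrist_force: [-0.4, -0.5, -3.6]
width: 0.044
t 35.77 tcp [ 0.5731 -0.2712  0.2142] z [-0.011  0.002 -1.   ] x [ 0.987  0.157 -0.011] F [-0.45 -0.5  -3.61] w 0.044 j [-0.53  0.29  1.15 -0.    1.72  0.88]
n 23 d [ 0.234 -0.977 -0.001] r [-0.002  0.005 -0.119] total mm 576.6 deg 13.7
n 30 d [ 0.181 -0.749 -0.001] r [-0.002  0.004 -0.091] total mm 576.6 deg 13.7
```

View pics/s16.png

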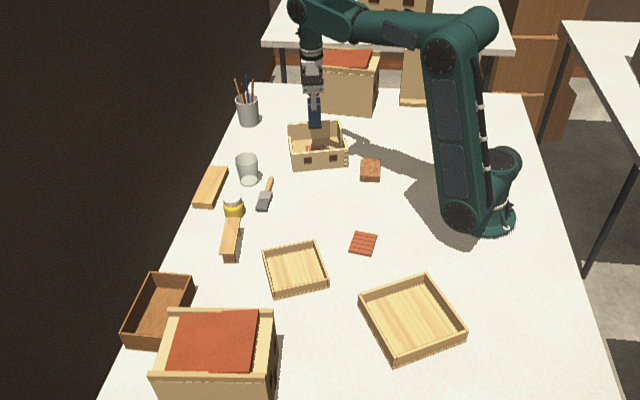

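The stamp is lifted clear of the house at (314,110). Carrying it to the smaller tray.

```bash
python3 -m inch '[{"grip":0,"dx":0.14,"dy":-0.6,"dz":0,"rx":0,"ry":0.01,"rz":-0.09},{"grip":0,"dx":0.18,"dy":-0.75,"dz":0,"rx":0,"ry":0.01,"rz":-0.09},{"grip":0,"dx":0.18,"dy":-0.75,"dz":0,"rx":0,"ry":0.01,"rz":-0.09},{"grip":0,"dx":0.18,"dy":-0.75,"dz":0,"rx":0,"ry":0.01,"rz":-0.09},{"grip":0,"dx":0.18,"dy":-0.75,"dz":0,"rx":0,"ry":0,"rz":-0.09},{"grip":0,"dx":0.18,"dy":-0.75,"dz":0,"rx":0,"ry":0,"rz":-0.09},{"grip":0,"dx":0.18,"dy":-0.75,"dz":0,"rx":0,"ry":0,"rz":-0.09},{"grip":0,"dx":0.18,"dy":-0.75,"dz":0,"rx":0,"ry":0,"rz":-0.09},{"grip":0,"dx":0.18,"dy":-0.75,"dz":0,"rx":0,"ry":0,"rz":-0.09},{"grip":0,"dx":0.18,"dy":-0.75,"dz":0,"rx":0,"ry":0,"rz":-0.09},{"grip":0,"dx":0.18,"dy":-0.75,"dz":0,"rx":0,"ry":0,"rz":-0.09},{"grip":0,"dx":0.18,"dy":-0.75,"dz":0,"rx":0,"ry":0,"rz":-0.09}]'; python3 - <<'E'
from h import *
st()
a=tool(math.radians(22.7),0,[.552,.305,.22]); rows(a,16)
E
```

```text
time: 37.33
tool_pos: [0.5798, -0.027, 0.2144]
ee_rot: [-3.136, 0.007, 0.26]
wrist_force: [0.2, 0.1, -3.3]
width: 0.044
t 37.33 tcp [ 0.5798 -0.027   0.2144] z [-0.008  0.003 -1.   ] x [ 0.966  0.257 -0.007] F [ 0.16  0.08 -3.28] w 0.044 j [-0.15  0.16  1.3   0.    1.69  1.17]
n 16 d [ 0.198 -0.81   0.   ] r [-0.004  0.005 -0.098] total mm 333.2 deg 7.8
```

```bash
python3 -m inch '[{"grip":0,"dx":0.2,"dy":-0.8,"dz":0,"rx":0,"ry":0,"rz":-0.1},{"grip":0,"dx":0.2,"dy":-0.8,"dz":0,"rx":0,"ry":0,"rz":-0.1},{"grip":0,"dx":0.2,"dy":-0.8,"dz":0,"rx":0,"ry":0,"rz":-0.1},{"grip":0,"dx":0.2,"dy":-0.8,"dz":0,"rx":0,"ry":0,"rz":-0.1},{"grip":0,"dx":0.2,"dy":-0.8,"dz":0,"rx":0,"ry":0,"rz":-0.1},{"grip":0,"dx":0.2,"dy":-0.8,"dz":0,"rx":0,"ry":0,"rz":-0.1},{"grip":0,"dx":0.2,"dy":-0.8,"dz":0,"rx":0,"ry":0,"rz":-0.1},{"grip":0,"dx":0.2,"dy":-0.8,"dz":0,"rx":0,"ry":0,"rz":-0.1},{"grip":0,"dx":0.2,"dy":-0.8,"dz":0,"rx":0,"ry":0,"rz":-0.1},{"grip":0,"dx":0.2,"dy":-0.8,"dz":0,"rx":0,"ry":0,"rz":-0.1},{"grip":0,"dx":0.2,"dy":-0.8,"dz":0,"rx":0,"ry":0,"rz":-0.1}]'; python3 - <<'E'
from h import *
st()
a=tool(math.radians(22.7),0,[.552,.305,.22]); rows(a)
p=cams.snapshot('wrist'); save(p,'w17')
for a in spotter.place_of(p,'tray'): print(a['score'],a['pixel'],onz(p,a['pixel'],0))
E
```

```text
time: 38.7
tool_pos: [0.5638, 0.2155, 0.2151]
ee_rot: [-3.136, 0.006, 0.363]
wrist_force: [0.5, -0.2, -2.8]
width: 0.0441
t 38.7 tcp [0.5638 0.2155 0.2151] z [-0.008  0.004 -1.   ] x [ 0.935  0.355 -0.006] F [ 0.47 -0.24 -2.83] w 0.0441 j [0.27 0.21 1.24 0.01 1.7  1.48]
n 4 d [ 0.219 -0.876  0.004] r [-0.018  0.016 -0.095] total mm 90.3 deg 2.0
0.97 [255.8, 163.5] [0.55580356 0.30678514 0.        ]
0.92 [110.8, 330.0] [0.2281287  0.43969701 0.        ]
```

View pics/w17.png

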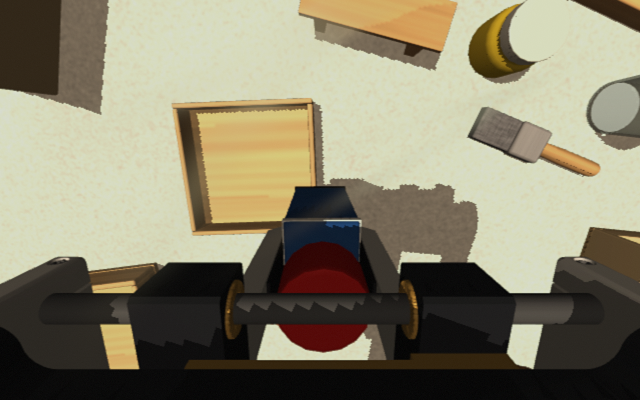

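The tray is square to the tool and its centre comes out at (0.556, 0.307).

```bash
python3 -m inch '[{"grip":0,"dx":0.25,"dy":-0.87,"dz":0,"rx":-0.02,"ry":0.02,"rz":-0.1},{"grip":0,"dx":0.25,"dy":-0.87,"dz":0,"rx":-0.02,"ry":0.02,"rz":-0.1},{"grip":0,"dx":0.25,"dy":-0.87,"dz":0,"rx":-0.02,"ry":0.02,"rz":-0.1},{"grip":0,"dx":0.25,"dy":-0.87,"dz":0,"rx":-0.02,"ry":0.02,"rz":-0.1},{"grip":0,"dx":0,"dy":0,"dz":0,"rx":0,"ry":0,"rz":0}]'; python3 - <<'E'
from h import *
st()
a=tool(math.radians(22.7),0,[.556,.306,.13]); rows(a)
E
```

```text
time: 39.42
tool_pos: [0.5545, 0.3104, 0.2149]
ee_rot: [3.139, -0.001, 0.401]
wrist_force: [-0.7, -1.5, -3.1]
width: 0.0441
t 39.42 tcp [0.5545 0.3104 0.2149] z [ 0.002 -0.002 -1.   ] x [0.921 0.391 0.001] F [-0.7  -1.46 -3.13] w 0.0441 j [ 0.42  0.28  1.16 -0.    1.7   1.59]
n 4 d [-0.004  0.045  0.899] r [ 0.008 -0.002  0.015] total mm 90.0 deg 0.3
```

Lowering to just above the floor; contact is expected at TCP z ≈ 0.093.

```bash
python3 -m inch '[{"grip":0,"dx":0,"dy":0.04,"dz":0.9,"rx":0,"ry":0,"rz":0},{"grip":0,"dx":0,"dy":0.04,"dz":0.9,"rx":0,"ry":0,"rz":0},{"grip":0,"dx":0,"dy":0.04,"dz":0.9,"rx":0,"ry":0,"rz":0},{"grip":0,"dx":0,"dy":0,"dz":0.9,"rx":0,"ry":0,"rz":0},{"grip":0,"dx":0,"dy":0,"dz":0.4,"rx":0,"ry":0,"rz":0},{"grip":0,"dx":0,"dy":0,"dz":0.1,"rx":0,"ry":0,"rz":0}]'; python3 -c "
from h import *
st()"
```

```text
time: 40.17
tool_pos: [0.5579, 0.3053, 0.1112]
ee_rot: [3.134, -0.003, 0.399]
wrist_force: [-0.6, -0.3, -2.9]
width: 0.0438
t 40.17 tcp [0.5579 0.3053 0.1112] z [ 0.006 -0.006 -1.   ] x [0.921 0.389 0.003] F [-0.58 -0.27 -2.94] w 0.0438 j [ 0.42  0.32  1.32 -0.01  1.51  1.59]
```

```bash
python3 -m inch '[{"grip":0,"dx":0,"dy":0,"dz":0.4,"rx":0.05,"ry":-0.02,"rz":0},{"grip":0,"dx":0,"dy":0,"dz":0.12,"rx":0,"ry":0,"rz":0},{"grip":0,"dx":0,"dy":0,"dz":0.06,"rx":0,"ry":0,"rz":0}]'; python3 -m inch '[{"grip":0,"dx":0,"dy":0,"dz":0.06,"rx":0,"ry":0,"rz":0}]';python3 -m inch '[{"grip":0,"dx":0,"dy":0,"dz":0.06,"rx":0,"ry":0,"rz":0}]'
```

```text
time: 40.55
tool_pos: [0.5593, 0.3055, 0.0981]
ee_rot: [3.139, -0.005, 0.399]
wrist_force: [0.2, -0.4, -3.7]
width: 0.0437
time: 40.67
tool_pos: [0.5595, 0.3057, 0.097]
ee_rot: [3.139, -0.006, 0.399]
wrist_force: [0.2, 0.2, -3.2]
width: 0.0439
time: 40.8
tool_pos: [0.5597, 0.3058, 0.0958]
ee_rot: [3.139, -0.007, 0.399]
wrist_force: [0.4, 0.2, -3.0]
width: 0.0441
```

```bash
python3 -m inch '[{"grip":0,"dx":0,"dy":0,"dz":0.06,"rx":0,"ry":-0.03,"rz":0}]'; python3 -m inch '[{"grip":0,"dx":0,"dy":0,"dz":0.06,"rx":0,"ry":-0.03,"rz":0}]';python3 -m inch '[{"grip":0,"dx":0,"dy":0,"dz":0.05,"rx":0,"ry":-0.03,"rz":0}]'
```

```text
time: 40.92
tool_pos: [0.5597, 0.3059, 0.0945]
ee_rot: [3.139, -0.004, 0.399]
wrist_force: [-0.4, 0.1, -3.0]
width: 0.044
time: 41.05
tool_pos: [0.5599, 0.306, 0.0932]
ee_rot: [3.139, -0.002, 0.399]
wrist_force: [0.1, -0.9, 0.6]
width: 0.0434
time: 41.18
tool_pos: [0.5602, 0.3061, 0.0933]
ee_rot: [3.139, -0.001, 0.399]
wrist_force: [-2.0, -0.9, 4.7]
width: 0.0437
```

Contact at 0.0932, as expected. Releasing and retreating upward.

```bash
python3 -m inch '[{"grip":0,"dx":0,"dy":0,"dz":0,"rx":0,"ry":0,"rz":0},{"grip":1,"dx":0,"dy":0,"dz":0,"rx":0,"ry":0,"rz":0},{"grip":1,"dx":0,"dy":0,"dz":0,"rx":0,"ry":0,"rz":0},{"grip":1,"dx":0,"dy":0,"dz":0,"rx":0,"ry":0,"rz":0},{"grip":1,"dx":0,"dy":0,"dz":0,"rx":0,"ry":0,"rz":0},{"grip":1,"dx":0,"dy":0,"dz":-0.3,"rx":0,"ry":0,"rz":0},{"grip":1,"dx":0,"dy":0,"dz":-0.8,"rx":0,"ry":0,"rz":0},{"grip":1,"dx":0,"dy":0,"dz":-0.8,"rx":0,"ry":0,"rz":0},{"grip":1,"dx":0,"dy":0,"dz":-0.9,"rx":0,"ry":0,"rz":0},{"grip":1,"dx":0,"dy":0,"dz":-0.9,"rx":0,"ry":0,"rz":0},{"grip":1,"dx":0,"dy":0,"dz":-0.9,"rx":0,"ry":0,"rz":0},{"grip":1,"dx":0,"dy":0,"dz":-0.9,"rx":0,"ry":0,"rz":0}]'; python3 -m inch '[{"grip":1,"dx":0,"dy":0,"dz":-0.9,"rx":0,"ry":0,"rz":0},{"grip":1,"dx":0,"dy":0,"dz":-0.9,"rx":0,"ry":0,"rz":0},{"grip":1,"dx":0,"dy":0.9,"dz":0,"rx":0,"ry":0,"rz":0},{"grip":1,"dx":0,"dy":0.9,"dz":0,"rx":0,"ry":0,"rz":0},{"grip":1,"dx":0,"dy":0.9,"dz":0,"rx":0,"ry":0,"rz":0},{"grip":1,"dx":0,"dy":0.9,"dz":0,"rx":0,"ry":0,"rz":0},{"grip":1,"dx":0,"dy":0.9,"dz":0,"rx":0,"ry":0,"rz":0},{"grip":1,"dx":0,"dy":0.9,"dz":0,"rx":0,"ry":0,"rz":0},{"grip":1,"dx":0,"dy":0,"dz":0,"rx":0,"ry":0,"rz":0}]';  python3 - <<'E'
from h import *
st()
p=cams.snapshot('side'); save(p,'s18'); p=cams.snapshot('top'); save(p,'t18')
E
```

```text
time: 42.68
tool_pos: [0.56, 0.3064, 0.2373]
ee_rot: [3.139, -0.003, 0.399]
wrist_force: [-0.4, -0.0, 0.5]
width: 0.0939
time: 43.8
tool_pos: [0.6152, 0.1675, 0.2803]
ee_rot: [3.138, 0.003, 0.392]
wrist_force: [0.3, 0.7, -0.0]
width: 0.0939
t 43.8 tcp [0.6152 0.1675 0.2803] z [-0.002 -0.005 -1.   ] x [ 0.924  0.382 -0.003] F [ 0.31  0.74 -0.01] w 0.0939 j [ 0.18  0.29  1.02 -0.    1.84  1.36]
```

View pics/s18.png

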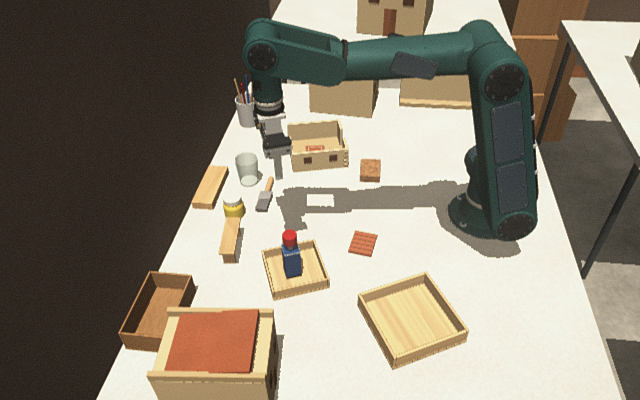

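View pics/t18.png

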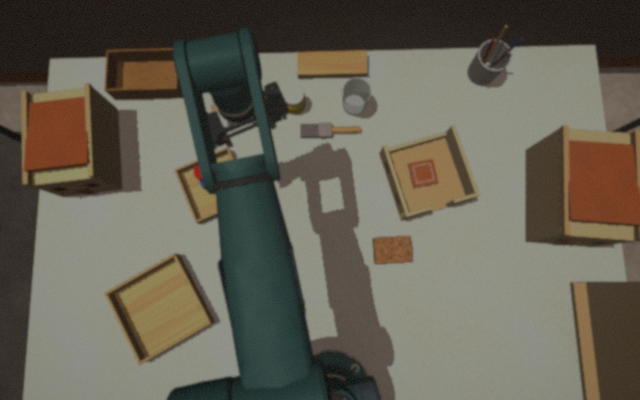

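The side view shows the stamp upright in the small tray, knob up, at (291,255). The arm is clear, and the visible bystanders (cup, jar, brush, sander, roof, bench) are where they started. Handing in.

```bash
python3 -c "
from bench import robot
print(robot.close_job())"
```

```text
the job is handed in; nothing more can be done
None
```

The job is done and handed in at about 44 s of the 72 s allowed. The stamp is standing upright in the 160 mm plywood tray with its knob out, released and with the arm clear of it.

- **Standing it up:** I gripped the stamp with the tool tilted 35°, turned it 90°, set it on the table and let go. The pictures showed it upright with the knob up.
- **On the tile:** I regripped the barrel and set the stamp on the tile, whose top is about 15.5 mm above the table. The wrist camera put it within about 0.5 mm of centre and within about 0.1–0.3° of square. It still looked centred in the picture taken after the press.
- **The press:** The closed fingertips pushed the knob until the tool height stopped changing, about 13.5–14 mm of travel. I held it there for just over 1 s at about 10–12 N.
    - The tool rose about 0.3 mm during that hold. I pushed once to 14 N, found the knob rigid, and held about another 1.1 s at about 12–13 N.
    - The fingertips slid a little on the knob, 2–3 mm at most. The stamp did not move, and the knob sprang back out afterwards.
- **Final checks:** The wrist force I read never passed about 17 N. In the last side view the other things were where they started. In the last top view the arm hid the tray centre, the roof piece and the bench, so those were checked from the side only.

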